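# Put the decorating things away by kind

### The arm

A 7-joint arm with a two-finger parallel gripper is mounted at the origin on a cart in front of the work surface, level with it; the furniture and walls round the work are solid. World frame = base frame: x ahead of the robot, y to its left, z up, the work surface at z = 0. Lengths are in m, angles in rad, forces in N, time in s.
With the tool pointing down it reaches from about 0.425 to 0.925 m from the base axis. Payload 6.8 kg.
Tool frame: the origin (TCP) lies at the very end of the fingers, on their centre line; the grasp point (between the pads) lies bot.hold_point_z behind it (bot.hold_point_z is the distance from the TCP to the grasp point, in m); x points along the fingers, z is the direction in which the jaws open and shut, and the axes are right-handed (so a half turn about x gives the same grasp; the last joint's range is limited). The gripper opens to 85 mm and grips with 20 to 120 N. Pads are 22 mm wide; open, the fingers measure 114 mm over their backs; the gripper's body (76 mm by 85 mm) begins 54 mm behind the grasp point. The pads swing forward as they close: fully open they stand 13 mm farther back than shut.
Start: joints at [1.102, 0.477, 0.022, 1.555, -0.011, 1.109, -0.083], TCP at [0.238, -0.632, 0.231] pointing down, gripper open.
Joint ranges: [-2.96, 2.96], [-0.34, 2.1], [-1.41, 1.46], [0.24, 2.44], [-1.37, 4.51], [0.17, 1.92], [-2.96, 2.96]. Speed limits (rad/s): [2.39, 2.39, 3.14, 3.14, 3.14, 3.14, 3.14].

### API

Orientations are given as a unit quaternion [w, x, y, z].
In Python, from station import bot gives the robot as it stands.
- The arm moves only by the tool drive_tool, never from a script. Its arguments are lists of equal length, an entry for each row: "slide": the shift along the world's x, y, z in mm, a list of three; "turn": the turn, a rotation vector about the world's x, y, z in rad, a list of three; "gripper": the opening, from 0 (shut) to 1 (fully open). A call has 1 to 10 rows; each row is the pose to reach, as a shift and turn from the pose measured when the call began; what a row does not reach only later rows make up. A row lasts 1/10 s, in which the tool goes at most 50 mm and 8.59 degrees, less where a joint would pass 70% of its speed; a pose out of reach is approached as far as the arm can. A call with a gripper value outside its range is refused whole. The fingers move at their own pace and stop on an object; "squeeze" is the grip in N (left out, the last holds). Time passes only in rows, so rows that repeat a pose let the fingers close. It gives the time, the measured TCP pose, the force and the opening at its end, in the units of the state.
- bot.get_obs(): the state, without advancing time (a new reading comes with each control period).
- bot.read_camera(name): name is "scene" or "side" or "wrist"; returns a dict with "color" (480x640x3 uint8, red, green, blue), "fovy" (degrees; the focal length in pixels is half the picture's height over the tangent of half this angle, whatever the lens; pixels are square), "cx", "cy" (the principal point, pixels), "dist_coeffs" ([k1, k2, p1, p2, k3] as OpenCV has them; the pictures are not rectified), "R" (3x3) and "t" (3): a world point X has camera coordinates R X + t. Camera axes: x right, y down, z forward; pixel columns grow to the right and rows downward; lengths in m; the calibration is good to about 2 mm. A picture is of the moment at which its call begins. There is no depth.
- bot.hand_in(): hands the job in, once; it reports no verdict.
The state is a dict: "t": time; "q": joint angles; "joint_vel": joint speeds; "joint_torque": joint torques, N m; "eef_pos": TCP position; "tool_rot": TCP orientation; "contact_force": force on the tool from outside, world axes, zero at the start; "torque": the same for the moment, N m; "gripper_width": opening from 0.0 (shut) to 1.0 (fully open).
Only numpy, scipy, OpenCV 4.12 (cv2) and the standard library are available. Lean on these libraries where they do the work, as an engineer would, in place of code of your own. Each camera call takes 0.05 s, during which the arm holds its last target.

### The job

Tidy the handful of decorating things at the middle front of the bench by kind: stand its two glaze jars (not the three beside the turntable at the far left) upright in the two wells of the jar rack, lay the two yellow wax sticks flat and lengthways in the stick tray, one in each bay, and put the black polishing stone in the middle of the round white dish. Leave the small brass tin and the flat black wedge where they are.

Things in the scene. Friction and masses are not known exactly. Their poses are not given: they have to be found in the camera images.
- jar_green: a glaze jar with green contents and a black cap, 50 mm across and 68 mm tall, standing upright: straight body up to 57 mm, then a cap 46 mm across fixed on top. Loose, 0.12 kg, in the handful at the middle front of the bench (three like jars beside the turntable at the left edge are fixed and no part of the job). Origin at the centre of its underside, z up.
- jar_blue: a glaze jar with blue contents and a black cap, 50 mm across and 68 mm tall, standing upright: straight body up to 57 mm, then a cap 46 mm across fixed on top. Loose, 0.12 kg, in the handful at the middle front of the bench (three like jars beside the turntable at the left edge are fixed and no part of the job). Origin at the centre of its underside, z up.
- stick_a: a yellow wax resist stick, a straight bar 62 mm long, 11 mm wide and 10 mm high, lying flat; one of two alike. Loose. Origin at the centre of its underside; y along its length, x across its width, z up.
- stick_b: a yellow wax resist stick, a straight bar 62 mm long, 11 mm wide and 10 mm high, lying flat; one of two alike. Loose. Origin at the centre of its underside; y along its length, x across its width, z up.
- stone: the polishing stone: a smooth black rounded oblong pebble, 33 mm (x) by 47 mm (y), 22 mm high. Loose, 0.05 kg. Origin at the centre of its underside, y along its length, z up. Grasp across x.
- brass_tin: a small square brass-coloured tin with a round lid, 32 x 32 mm, 28 mm high. Loose; it stays where it stands. Origin at the centre of its underside.
- wedge: a flat black trimming wedge, a bar lying flat, within 53 x 47 mm, 9 mm high. Loose; it stays where it lies. Origin at the centre of its underside.
- jar_rack: the jar rack: a wooden block fixed to the bench, 78 mm (x) by 152 mm (y), 28 mm high, with two round wells 66 mm across and 22 mm deep (floor 6 mm above the bench), centred at x = 0, y = -37 mm and y = +37 mm in its frame. Origin at the centre of its underside, z up.
- stick_tray: the stick tray: a shallow dark wooden tray fixed to the bench, 102 mm (x) by 147 mm (y), 16 mm high, walls and floor 5 mm thick, parted by a 5 mm wall along x into two bays, each 92 mm long (along x) and 66 mm wide, centred at x = 0, y = -35.5 mm and y = +35.5 mm in its frame. Origin at the centre of its underside, z up.
- stone_dish: the stone dish: a round white open dish fixed to the bench, 130 mm across the rim, 18 mm high, inner floor 5 mm above the bench and about 110 mm across. Origin at the centre of its underside, z up.

How it is judged:
At the end, for the whole second after the job is handed in: One jar upright (0.1 rad) on the floor of each well; one stick flat on the floor of each bay, within 0.4 rad of its length and 25 mm of its mid-length; the stone in the dish, within 40 mm of its centre; tin and wedge within 25 mm of their start; all released, at rest (x of jar_green in the frame of jar_rack between -0.012 and 0.012 m and y of jar_green in the frame of jar_rack between -0.05 and 0.05 m and z of jar_green in the frame of jar_rack between 0.002 and 0.01 m and angle between each of jar_green, jar_blue's own z axis and vertical below 0.1 rad and x of jar_blue in the frame of jar_rack between -0.012 and 0.012 m and y of jar_blue in the frame of jar_rack between -0.05 and 0.05 m and z of jar_blue in the frame of jar_rack between 0.002 and 0.01 m and x of stick_a in the frame of stick_tray between -0.025 and 0.025 m and y of stick_a in the frame of stick_tray between -0.068 and 0.068 m and z of stick_a in the frame of stick_tray between 0.002 and 0.019 m and angle between stick_a's own y axis and vertical between 1.47 and 1.67 rad and angle between the y axis of each of stick_a, stick_b and the x axis of stick_tray, either way round below 0.4 rad and x of stick_b in the frame of stick_tray between -0.025 and 0.025 m and y of stick_b in the frame of stick_tray between -0.068 and 0.068 m and z of stick_b in the frame of stick_tray between 0.002 and 0.019 m and angle between stick_b's own y axis and vertical between 1.47 and 1.67 rad and horizontal distance between stone and stone_dish below 0.04 m and z of stone in the frame of stone_dish between 0.002 and 0.032 m and ((y of jar_green in the frame of jar_rack above 0.008 m and y of jar_blue in the frame of jar_rack below -0.008 m) or (y of jar_green in the frame of jar_rack below -0.008 m and y of jar_blue in the frame of jar_rack above 0.008 m)) and ((y of stick_a in the frame of stick_tray above 0.008 m and y of stick_b in the frame of stick_tray below -0.008 m) or (y of stick_a in the frame of stick_tray below -0.008 m and y of stick_b in the frame of stick_tray above 0.008 m)) and linear speed of each of jar_green, jar_blue, stick_a, stick_b, stone below 0.02 m/s and distance of each of brass_tin, wedge from where it was at the start of the episode below 0.025 m); the robot touches nothing.
It fails at once if the brass tin is displaced by more than 25 mm (distance of brass_tin from where it was at the start of the episode above 0.025 m).
It fails at once if the black wedge is displaced by more than 25 mm (distance of wedge from where it was at the start of the episode above 0.025 m).
It also fails if it takes over 118 s, if anything falls off the work surface, if the arm or the gripper's body presses on something with over 40 N, if the wrist force passes 120 N, or if a joint passes its speed limit or range.

## Working session

There is one attempt and no reset: what is moved stays moved. The work goes in short steps, Python scripts to look and compute and a tool call to move; the robot and the scene stay as the last step left them, time stands still between calls to the robot, and variables do not carry over. Pictures are saved under pics/ and viewed, and the job is handed in when it is done.

Besides the shell and the picture viewer there is one more tool, called after "Request:" as name(argument=value, ...) on one line, values as JSON. drive_tool: Moves the arm, as the interface text tells. Its arguments: {"type":"object","properties":{"slide":{"type":"array"},"turn":{"type":"array"},"gripper":{"type":"array"},"squeeze":{"type":"number"}},"required":["slide","turn","gripper"]}

```bash
ls; mkdir -p pics; python3 - <<'E'
from station import bot
import cv2,numpy as np
o=bot.get_obs(); print(o, bot.hold_point_z)
for n in ["scene","side","wrist"]:
    c=bot.read_camera(n); cv2.imwrite(f"pics/{n}0.png",c["color"][:,:,::-1]); 
    print(n,{k:v for k,v in c.items() if k!="color"})
E
```

```text
pics
{'t': 0.0, 'q': array([ 1.1019069 ,  0.47780306,  0.0223156 ,  1.55647828, -0.01150833,
        1.10926249, -0.08311112]), 'joint_vel': array([-0.00088698,  0.0016394 , -0.0007407 ,  0.00023453, -0.00014158,
        0.00135237, -0.00182386]), 'joint_torque': array([ 8.20385485e-04, -5.96439207e+01,  1.60770804e+00, -2.81196213e+01,
        1.23272126e-02,  9.26942274e-03,  3.08589608e-05]), 'eef_pos': array([ 0.23807518, -0.63098393,  0.23031192]), 'tool_rot': array([ 0.58104802,  0.40250103,  0.58215358, -0.40183744]), 'contact_force': array([ 0.32647256, -0.04225741, -0.09671587]), 'torque': array([-0.03366754, -0.03251874,  0.00631834]), 'gripper_width': 0.998333294514192} 0.0187
scene {'fovy': 53.00437802978706, 'cx': 315.7751557104336, 'cy': 237.45940217731913, 'dist_coeffs': array([0.00346911, 0.        , 0.        , 0.        , 0.        ]), 'R': array([[-0.59105256, -0.80639563,  0.01956962],
       [-0.61049567,  0.43134634, -0.6642555 ],
       [ 0.52721144, -0.40455708, -0.7472494 ]]), 't': array([0.33843754, 0.3667409 , 0.85051457])}
side {'fovy': 52.410183881785784, 'cx': 321.34155448342057, 'cy': 239.88846050948334, 'dist_coeffs': array([-0.05171395,  0.        ,  0.        ,  0.        ,  0.        ]), 'R': array([[ 9.44283151e-01,  3.29133653e-01, -6.07139248e-04],
       [ 1.98272608e-01, -5.70313777e-01, -7.97138738e-01],
       [-2.62711445e-01,  7.52604301e-01, -6.03795879e-01]]), 't': array([-0.52228718, -0.08072968,  1.30978401])}
wrist {'fovy': 63.37550628680671, 'cx': 321.1310140312159, 'cy': 244.54679366630046, 'dist_coeffs': array([-0.04023501,  0.        ,  0.        ,  0.        ,  0.        ]), 'R': array([[ 0.35306114, -0.93559929, -0.00134428],
       [-0.8934448 , -0.3375793 ,  0.29630493],
       [-0.27767649, -0.10341272, -0.95509245]]), 't': array([-0.67471784, -0.03786235,  0.37889896])}
```

View pics/scene0.png

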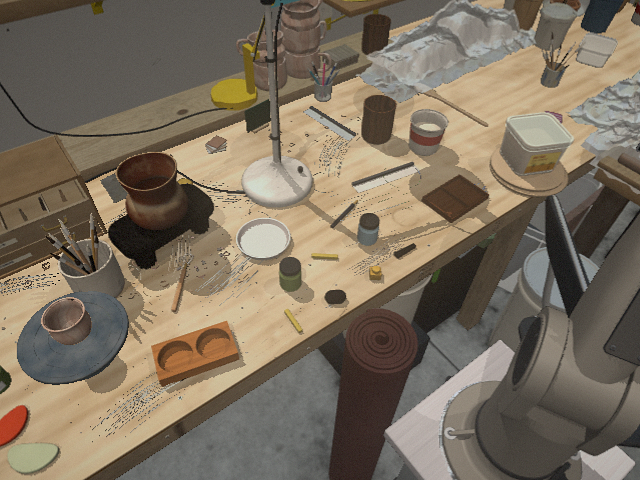

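View pics/side0.png

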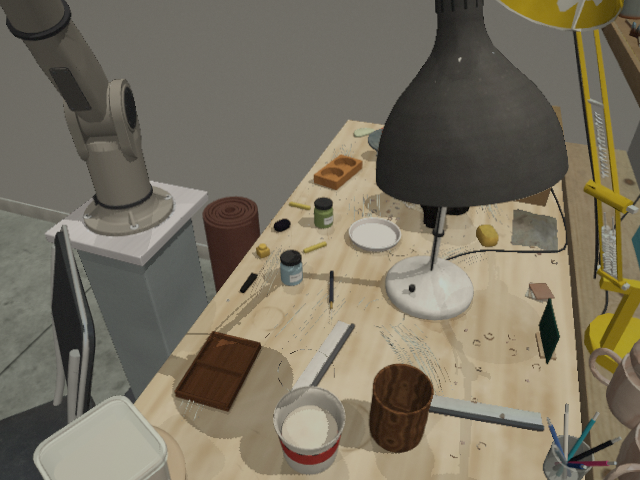

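View pics/wrist0.png

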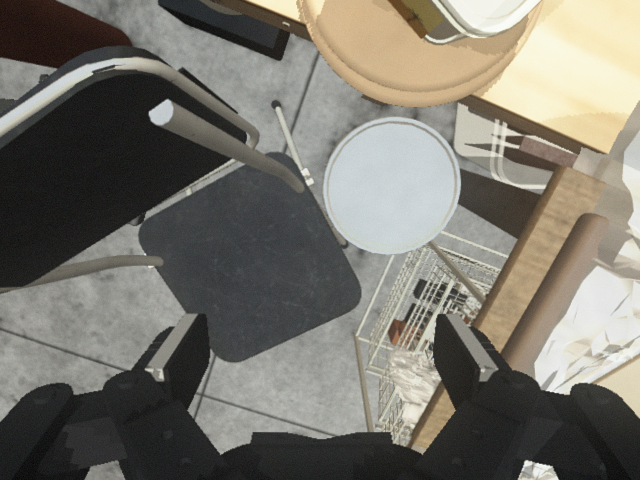

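The scene picture shows the handful at around (290-410, 210-320), the rack at (195,352), the tray at (455,198) and the dish at (264,238). The lamp pole stands at about (278,180). I'll enlarge these for a closer look.

```bash
cat > h.py <<'E'
import numpy as np, cv2, pickle
from scipy.spatial.transform import Rotation as Rn
def K(c):
    f=240/np.tan(np.radians(c["fovy"])/2); return np.array([[f,0,c["cx"]],[0,f,c["cy"]],[0,0,1.]])
def p2w(c,u,v,z):
    n=cv2.undistortPoints(np.array([[[u,v]]],float),K(c),c["dist_coeffs"])[0,0]
    R=c["R"];C=-R.T@c["t"];d=R.T@np.array([n[0],n[1],1]); return C+d*(z-C[2])/d[2]
def w2p(c,X):
    return cv2.projectPoints(np.atleast_2d(np.array(X,float)),cv2.Rodrigues(c["R"])[0],c["t"],K(c),c["dist_coeffs"])[0][:,0]
def crop(c,u0,v0,u1,v1,s,name):
    im=c["color"][v0:v1,u0:u1,::-1]; cv2.imwrite(name,cv2.resize(im,None,fx=s,fy=s,interpolation=cv2.INTER_CUBIC))
E
python3 - <<'E'
from station import bot
from h import *
S={n:bot.read_camera(n) for n in("scene","side")}
pickle.dump(S,open("s0.pkl","wb"))
crop(S["scene"],230,190,430,340,4,"pics/a1.png")
crop(S["scene"],140,310,260,390,6,"pics/a2.png")
crop(S["scene"],410,165,500,230,8,"pics/a3.png")
crop(S["side"],230,180,420,310,4,"pics/a4.png")
crop(S["side"],160,140,380,300,3,"pics/a5.png")
E
```

```text
(no output)
```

View pics/a1.png

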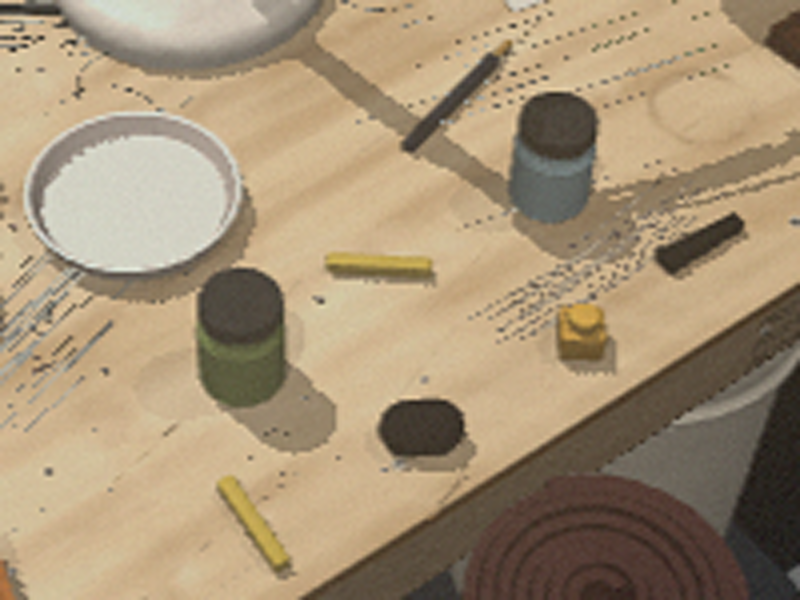

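View pics/a2.png

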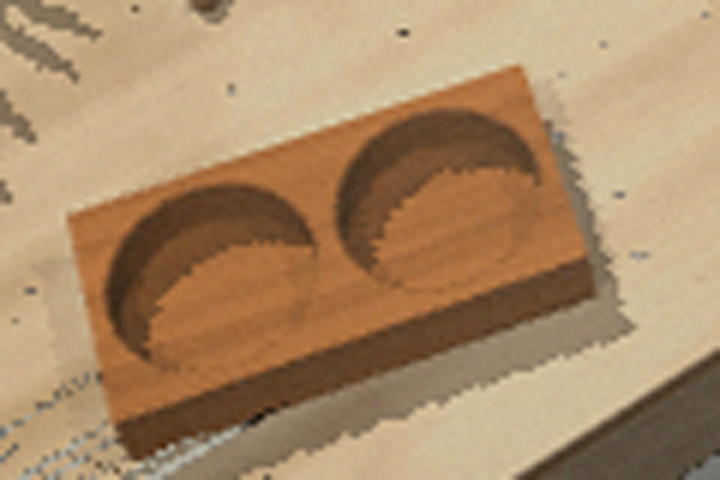

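View pics/a3.png

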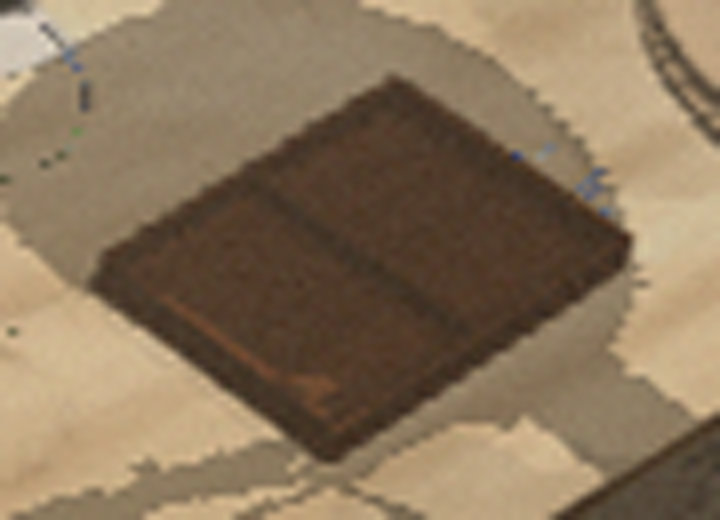

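View pics/a4.png

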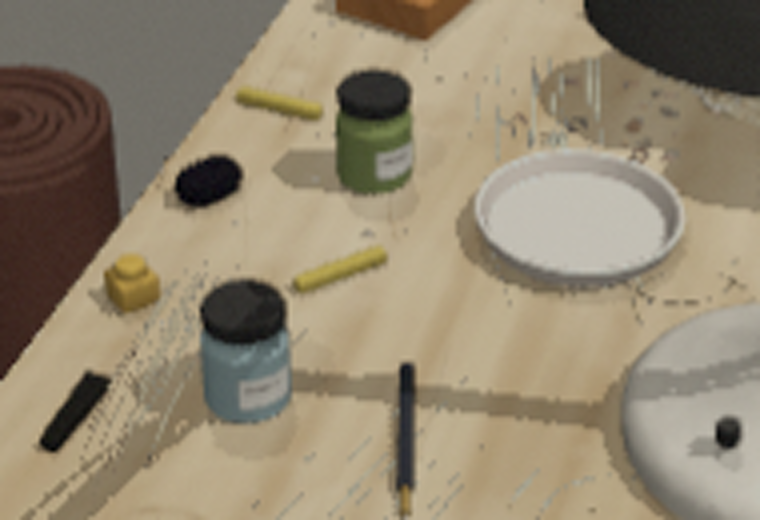

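Crop a1 (4x, offset 230,190) shows:
- green jar at (242,335)
- blue jar at (553,157)
- sticks from (327,262) to (432,267) and from (228,482) to (285,568)
- stone at (423,427)
- tin at (582,333)
- wedge at (700,243)
- dish at (134,193)

I'll triangulate and overlay.

```bash
cat > m.py <<'E'
from h import *
S=pickle.load(open("s0.pkl","rb"))
A=lambda x,y:(230+x/4,190+y/4); B=lambda x,y:(140+x/6,310+y/6); C=lambda x,y:(410+x/8,165+y/8)
D=lambda x,y:(230+x/4,180+y/4)
sc,sd=S["scene"],S["side"]
r=lambda c,p,z:np.round(p2w(c,*p,z)[:2]*1000,1)
print("green mid h34: ",r(sc,A(242,337),.034), r(sd,D(374,133),.034))
print("blue", r(sc,A(553,157),.034), r(sd,D(246,350),.034))
print("stick1", [r(sc,A(*p),.010) for p in((327,258),(432,263))],[r(sd,D(*p),.010) for p in((385,253),(297,283))])
print("stick2", [r(sc,A(*p),.010) for p in((227,480),(287,564))],[r(sd,D(*p),.010) for p in((239,94),(322,110))])
print("stone", r(sc,A(423,427),.011), r(sd,D(209,181),.011))
print("tin", r(sc,A(582,333),.014), r(sd,D(132,284),.014))
print("wedge", [r(sc,A(*p),.009) for p in((660,257),(738,218))],[r(sd,D(*p),.009) for p in((95,378),(50,442))])
print("dish", r(sc,A(134,193),.016), r(sd,D(579,217),.016))
print("rack top corners",[r(sc,B(*p),.028) for p in((68,215),(520,65),(593,258),(120,425))])
print("tray corners",[r(sc,C(*p),.016) for p in((95,265),(393,78),(632,238),(330,450))])
E
python3 m.py
```

```text
green mid h34:  [512.4 113.3] [520.5 110.2]
blue [ 516.3 -112.4] [ 523.4 -113.1]
stick1 [array([546.7,  30.8]), array([508.4, -16.7])] [array([557.3,  24. ]), array([517.5, -20.6])]
stick2 [array([454.1, 163.1]), array([394.4, 166.4])] [array([407.6, 158.4]), array([467.3, 158.4])]
stone [420.2  58.5] [428.5  57. ]
tin [417.1 -52. ] [428.1 -58.1]
wedge [array([ 435.5, -129. ]), array([ 430.9, -187.6])] [array([ 441. , -136.2]), array([ 440.6, -191.4])]
dish [649.4  97.8] [660.4  89.9]
rack top corners [array([528.6, 428.8]), array([493.3, 282.7]), array([416.6, 299. ]), array([451.9, 445.2])]
tray corners [array([ 531.3, -309.3]), array([ 538.9, -457.8]), array([ 439.1, -462.6]), array([ 429.7, -310.3])]
```

View pics/a5.png

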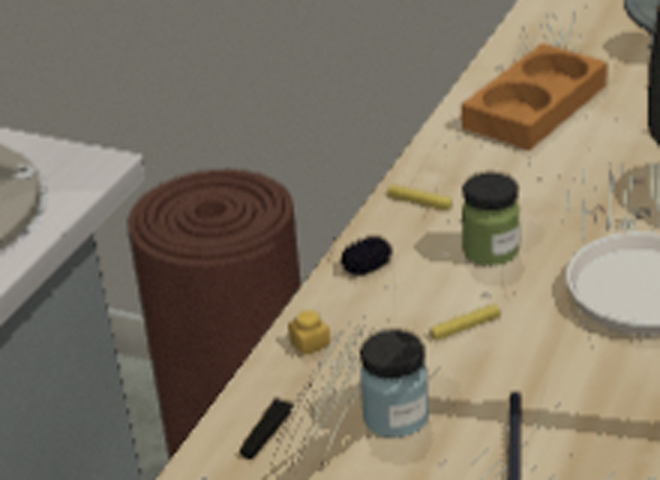

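```bash
cat > m2.py <<'E'
from m import *
for c in(sc,sd): print("cam",-c["R"].T@c["t"])
b=p2w(sc,278,183,0.02);print("lamp base",b, p2w(sd,430,283,.02))
b=p2w(sd,433,262,.03)
for z in np.arange(0.1,1.1,.1):
    print(round(z,1),w2p(sc,[b[0],b[1],z])[0].round(),w2p(sd,[b[0],b[1],z])[0].round())
for u,v in((535,150),(525,178),(428,130)): print(p2w(sc,u,v,0.02))
from station import bot
o=bot.get_obs();print(Rn.from_quat(np.roll(o["tool_rot"],-1)).as_matrix().round(3))
w=bot.read_camera("wrist");print(-w["R"].T@w["t"]-o["eef_pos"], w["R"].T[:,2])
E
python3 m2.py | tail -22
```

```text
rack top corners [array([528.6, 428.8]), array([493.3, 282.7]), array([416.6, 299. ]), array([451.9, 445.2])]
tray corners [array([ 531.3, -309.3]), array([ 538.9, -457.8]), array([ 439.1, -462.6]), array([ 429.7, -310.3])]
cam [-0.02447291  0.4588039   0.87253306]
cam [ 0.85328872 -0.85988804  0.72617234]
lamp base [ 0.78887043 -0.03486612  0.02      ] [ 0.81760777 -0.04801828  0.02      ]
0.1 [255. 161.] [437. 237.]
0.2 [252. 127.] [444. 197.]
0.3 [249.  89.] [452. 153.]
0.4 [244.  45.] [461. 103.]
0.5 [240.  -7.] [471.  45.]
0.6 [234. -68.] [481. -20.]
0.7 [ 227. -141.] [493. -95.]
0.8 [ 218. -231.] [ 507. -180.]
0.9 [ 207. -343.] [ 521. -275.]
1.0 [ 194. -489.] [ 534. -379.]
[ 0.48487201 -0.71405517  0.02      ]
[ 0.4244559  -0.59018728  0.02      ]
[ 0.72947609 -0.52902474  0.02      ]
[[-0.     0.936  0.353]
 [ 0.001  0.353 -0.936]
 [-1.    -0.    -0.001]]
[0.0714705  0.02631296 0.14175999] [-0.27735027 -0.10410397 -0.95511214]
```

```bash
cat > m3.py <<'E'
from m import *
# jar shadow: far end of shadow of cap top vs jar axis base
tip=p2w(sc,*A(325,445),0); base=p2w(sc,*A(242,337),.034); base[2]=0
print("green shadow vec",tip-base)
s=p2w(sc,450,195,0); print("oval",s)
v=(tip-base); v=v*(1-0.023/np.linalg.norm(v))/0.068; v[2]=0
C=-sd["R"].T@sd["t"]; p=p2w(sd,472,130,0); d=(p-C)/np.linalg.norm(p-C)
# C+a d = s + h*(-v+ez)
M=np.c_[d, v-np.array([0,0,1])]; sol=np.linalg.lstsq(M,s-C,rcond=None); print(sol, C+sol[0][0]*d, s+sol[0][1]*(np.array([0,0,1])-v))
X=C+sol[0][0]*d; print(w2p(sc,X))
E
python3 m3.py | tail -6
```

```text
rack top corners [array([528.6, 428.8]), array([493.3, 282.7]), array([416.6, 299. ]), array([451.9, 445.2])]
tray corners [array([ 531.3, -309.3]), array([ 538.9, -457.8]), array([ 439.1, -462.6]), array([ 429.7, -310.3])]
green shadow vec [-0.06495291 -0.00937762  0.        ]
oval [ 0.50714965 -0.39354394  0.        ]
(array([0.55347997, 0.51822325]), array([0.00043539]), np.int32(2), array([1.2538964 , 0.90592235])) [ 0.84619428 -0.35138687  0.50773169] [ 0.82866863 -0.34712445  0.51822325]
[[375.6375927  -53.10171325]]
```

```bash
python3 - <<'E' | tail -3
from m import *
def tri(a,b):
    P=[]
    for c,p in((sc,a),(sd,b)):
        n=cv2.undistortPoints(np.array([[p]],float),K(c),c["dist_coeffs"])[0,0]
        P.append((np.c_[c["R"],c["t"]],n))
    X=cv2.triangulatePoints(P[0][0],P[1][0],P[0][1],P[1][1])[:,0];return X[:3]/X[3]
print("monitor?",tri((545,140),(67,228)), p2w(sc,545,140,.3),p2w(sd,67,228,.3))
print("tub rim",tri((507,118),(100,402)),tri((570,125),(38,455)))
E
```

```text
tray corners [array([ 531.3, -309.3]), array([ 538.9, -457.8]), array([ 439.1, -462.6]), array([ 429.7, -310.3])]
monitor? [ 0.31607959 -0.41469814  0.29107586] [ 0.3260207  -0.37168815  0.3       ] [ 0.2930499  -0.42732041  0.3       ]
tub rim [ 0.49280538 -0.58985571  0.1719169 ] [ 0.41658742 -0.68522481  0.15647145]
```

Request:
drive_tool(slide=[[0,0,50],[0,0,100],[0,0,150],[0,0,200],[28,35,200],[55,70,200],[80,110,200],[105,150,200],[128,193,200],[150,237,200]], turn=[[0,0,-0.036],[0,0,-0.072],[0,0,-0.108],[0,0,-0.144],[0,0,-0.18],[0,0,-0.216],[0,0,-0.252],[0,0,-0.288],[0,0,-0.324],[0,0,-0.36]], gripper=[1,1,1,1,1,1,1,1,1,1])

```text
t: 1.3
eef_pos: [0.3889, -0.3925, 0.431]
tool_rot: [0.5, 0.5, 0.5, -0.5]
contact_force: [1.6, -0.1, 0.8]
gripper_width: 1.0
```

Request:
drive_tool(slide=[[22,43,0],[43,86,0],[62,130,0],[80,175,0],[98,220,-10],[112,262,-35],[124,305,-65],[135,350,-95],[141,392,-125],[141,392,-131]], turn=[[0,0,0],[0,0,0],[0,0,0],[0,0,0],[0,0,0],[0,0,0],[0,0,0],[0,0,0],[0,0,0],[0,0,0]], gripper=[1,1,1,1,1,1,1,1,1,1])

```text
t: 2.3
eef_pos: [0.5288, 0.0051, 0.2975]
tool_rot: [0.5, 0.498, 0.503, -0.498]
contact_force: [-0.3, -0.0, 1.0]
gripper_width: 0.998
```

```bash
python3 - <<'E'
from station import bot
from h import *
w=bot.read_camera("wrist"); o=bot.get_obs(); print(o["t"],o["eef_pos"],o["joint_vel"].max())
pickle.dump(w,open("w1.pkl","wb")); cv2.imwrite("pics/w1.png",w["color"][:,:,::-1])
E
```

```text
2.35 [0.52828642 0.00410616 0.29637233] 0.06766324318005751
```

View pics/w1.png

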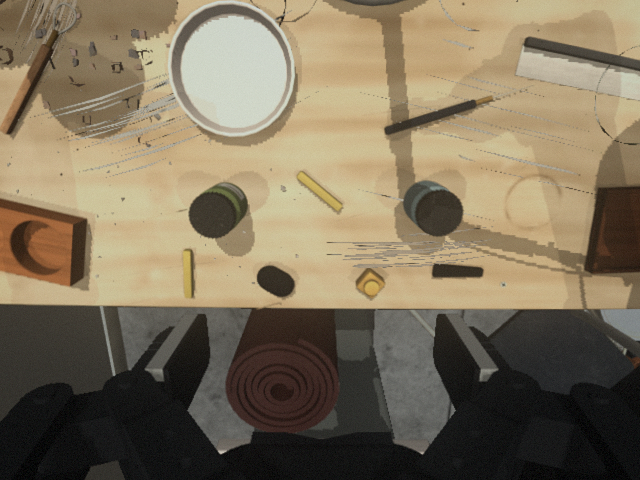

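The wrist view shows everything:
- green cap at (217,213) and blue cap at (437,211)
- sticks at (188,273) and (320,191)
- stone at (276,281)
- tin at (371,282)
- wedge at (458,271)
- dish at (233,69)

I'll enlarge it for measurement.

```bash
python3 - <<'E'
from h import *
w=pickle.load(open("w1.pkl","rb"))
crop(w,160,150,360,300,4,"pics/b1.png"); crop(w,340,150,520,300,4,"pics/b2.png")
E
```

```text
(no output)
```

View pics/b1.png

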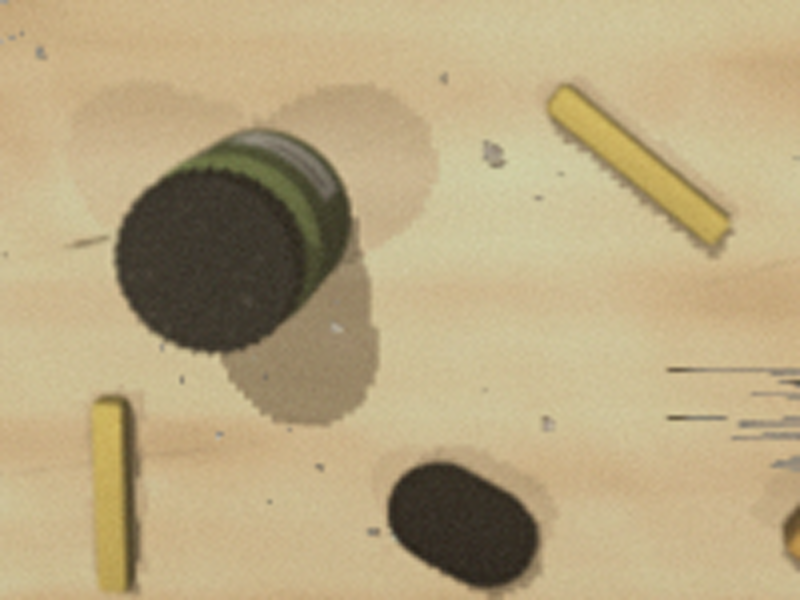

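View pics/b2.png

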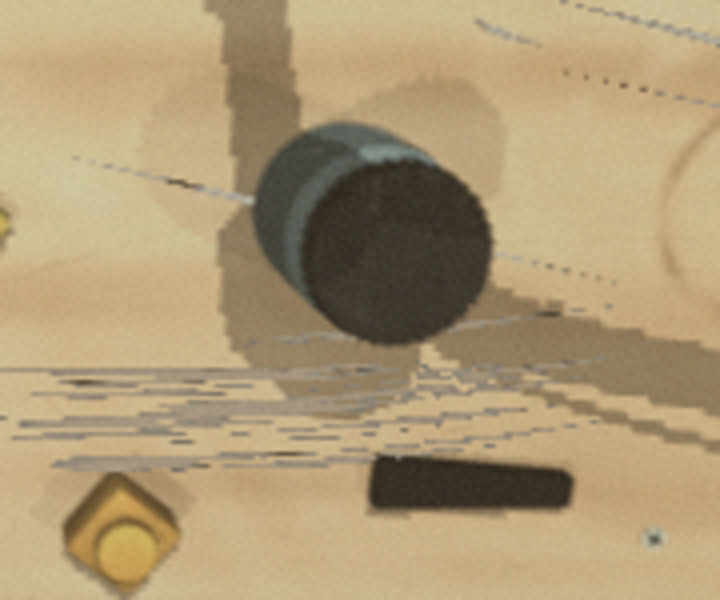

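```bash
cat > m4.py <<'E'
from h import *
w=pickle.load(open("w1.pkl","rb"))
A=lambda x,y:(160+x/4,150+y/4); B=lambda x,y:(340+x/4,150+y/4)
r=lambda p,z:np.round(p2w(w,*p,z)[:2]*1000,1)
print("green",r(A(211,260),.068),"edges",r(A(116,260),.068),r(A(305,260),.068)); print("blue",r(B(396,250),.068))
for n,a,b in(("s1",(563,92),(717,238)),("s2",(110,400),(115,590))):
    a=r(A(*a),.01);b=r(A(*b),.01);print(n,a,b,(a+b)/2,np.linalg.norm(a-b),np.degrees(np.arctan2(*(a-b)[::-1])))
a=r(A(412,482),.011);b=r(A(514,568),.011);print("stone",r(A(463,525),.011),np.degrees(np.arctan2(*(a-b)[::-1])))
print("tin lid",r(B(127,552),.028)); print("wedge",r(B(470,485),.009))
print("dish rim",r((233,69),.018))
print("rack",[r(p,.028) for p in((0,200),(88,222),(74,285))])
print("tray",[r(p,.016) for p in((597,190),(590,272))])
E
python3 m4.py
```

```text
green [518.8 111.5] edges [518.7 135.1] [518.9  88.4]
blue [ 522.9 -110.1]
s1 [553.   27.9] [512.5 -15.1] [532.75   6.4 ] 59.06987387831465 46.71493019552655
s2 [463.2 161.1] [402.3 165.6] [432.75 163.35] 61.066029836562954 -4.225998177958454
stone [425.1  58.8] 47.21031892435394
tin lid [424.8 -53.5]
wedge [ 438.6 -157.5]
dish rim [657.6  94.8]
rack [array([525.5, 359.8]), array([500.9, 263.1]), array([425. , 293.4])]
tray [array([ 538.9, -301.9]), array([ 441.1, -314.8])]
```

Request:
drive_tool(slide=[[-4,45,-20],[-9,90,-40],[-9,107,-80],[-9,107,-125],[-9,107,-170],[-9,107,-210],[-9,107,-240],[-9,107,-266],[-9,107,-266],[-9,107,-266]], turn=[[0,0,0],[0,0,0],[0,0,0],[0,0,0],[0,0,0],[0,0,0],[0,0,0],[0,0,0],[0,0,0],[0,0,0]], gripper=[1,1,1,1,1,1,1,1,1,1], squeeze=40)

```text
t: 3.35
eef_pos: [0.5201, 0.1101, 0.0311]
tool_rot: [0.5, 0.498, 0.503, -0.5]
contact_force: [0.5, -0.3, 0.1]
gripper_width: 1.003
```

```bash
cat > st.py <<'E'
import sys
from station import bot
from h import *
# usage st.py name x y z jawdeg  -> delta in mm, turn
o=bot.get_obs(); R=Rn.from_quat(np.roll(o["tool_rot"],-1)); M=R.as_matrix()
print("t",o["t"],"p",(o["eef_pos"]*1000).round(1),"jaw",np.degrees(np.arctan2(M[1,2],M[0,2])).round(1),"down",M[:,0].round(3),"g",o["gripper_width"].round(3),"F",o["contact_force"].round(1),"q",o["q"].round(2))
if len(sys.argv)>4:
    x,y,z,j=map(float,sys.argv[1:5]); j=np.radians(j); X=np.array([0,0,-1.]);Z=np.array([np.cos(j),np.sin(j),0])
    T=Rn.from_matrix(np.c_[X,np.cross(Z,X),Z])
    print("slide",(np.array([x,y,z])-o["eef_pos"]*1000).round(1),"turn",(T*R.inv()).as_rotvec().round(3))
if len(sys.argv)>5:
    for a in sys.argv[5:]:
        cam,n=a.split(":"); c=bot.read_camera(cam); pickle.dump(c,open(n+".pkl","wb")); cv2.imwrite(f"pics/{n}.png",c["color"][:,:,::-1])
E
python3 st.py 519 111 30 -90 wrist:w2
```

```text
Traceback (most recent call last):
  File "st.py", line 6, in <module>
    print("t",o["t"],"p",(o["eef_pos"]*1000).round(1),"jaw",np.degrees(np.arctan2(M[1,2],M[0,2])).round(1),"down",M[:,0].round(3),"g",o["gripper_width"].round(3),"F",o["contact_force"].round(1),"q",o["q"].round(2))
                                                                                                                                      ^^^^^^^^^^^^^^^^^^^^^^^^
AttributeError: 'float' object has no attribute 'round'
```

```bash
sed -i 's/o\["gripper_width"\].round(3)/round(o["gripper_width"],3)/' st.py
python3 st.py 519 111 30 -90 wrist:w2
```

```text
t 3.35 p [520.1 110.1  31.1] jaw -89.7 down [-0.005  0.001 -1.   ] g 1.003 F [ 0.5 -0.3  0.1] q [-0.04  0.55 -0.36  2.02  0.32  0.63 -2.18]
slide [-1.1  0.9 -1.1] turn [-0.001 -0.005 -0.005]
```

View pics/w2.png

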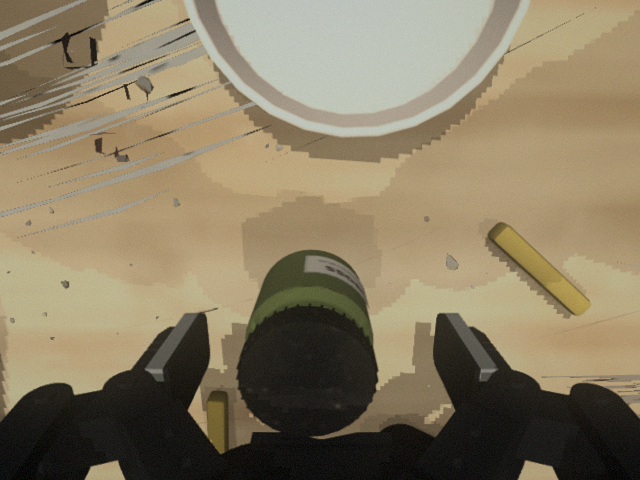

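```bash
python3 - <<'E'
from h import *
w=pickle.load(open("w2.pkl","rb"))
print(p2w(w,308,369,.068), p2w(w,240,369,.068),p2w(w,377,369,.068), -w["R"].T@w["t"], w2p(w,[[.519,.111,.068]]))
E
```

```text
[0.52301746 0.11386795 0.068     ] [0.52281737 0.13534143 0.068     ] [0.52310217 0.09212315 0.068     ] [0.59705699 0.10996731 0.17252916] [[317.08717985 379.77247366]]
```

Request:
drive_tool(slide=[[2,3,-1],[2,3,-1],[2,3,-1],[2,3,-1],[2,3,-1],[2,3,-1],[2,3,-1],[2,3,-1]], turn=[[0,-0.005,0],[0,-0.005,0],[0,-0.005,0],[0,-0.005,0],[0,-0.005,0],[0,-0.005,0],[0,-0.005,0],[0,-0.005,0]], gripper=[1,0.3,0.3,0.3,0.3,0.3,0.3,0.3], squeeze=40)

```text
t: 4.2
eef_pos: [0.5231, 0.1136, 0.0318]
tool_rot: [0.502, 0.5, 0.501, -0.498]
contact_force: [-2.0, -1.3, 7.1]
gripper_width: 0.545
```

Request:
drive_tool(slide=[[0,0,40],[0,0,80],[-8,40,110],[-16,85,130],[-24,130,150],[-32,175,168],[-38,215,168],[-43,248,168],[-43,248,168],[-43,248,168]], turn=[[0,0,0],[0,0,0.147],[0,0,0.295],[0,0,0.442],[0,0,0.59],[0,0,0.737],[0,0,0.885],[0,0,1.032],[0,0,1.18],[0,0,1.33]], gripper=[0.3,0.3,0.3,0.3,0.3,0.3,0.3,0.3,0.3,0.3])

```text
t: 5.2
eef_pos: [0.479, 0.3629, 0.1997]
tool_rot: [0.702, 0.081, 0.703, -0.079]
contact_force: [-0.0, -1.1, -1.7]
gripper_width: 0.541
```

```bash
python3 st.py 480 362 200 -13.6 wrist:w3 scene:s3
```

```text
t 5.2 p [479.  362.9 199.7] jaw -13.0 down [-0.002  0.004 -1.   ] g 0.541 F [-0.  -1.1 -1.7] q [-0.17  0.5  -0.79  1.73  0.39  1.07 -1.31]
slide [ 1.  -0.9  0.3] turn [-0.004 -0.002 -0.01 ]
```

View pics/w3.png

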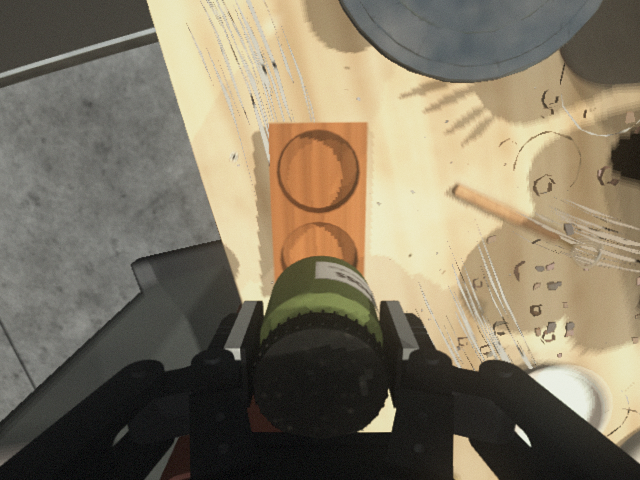

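View pics/s3.png

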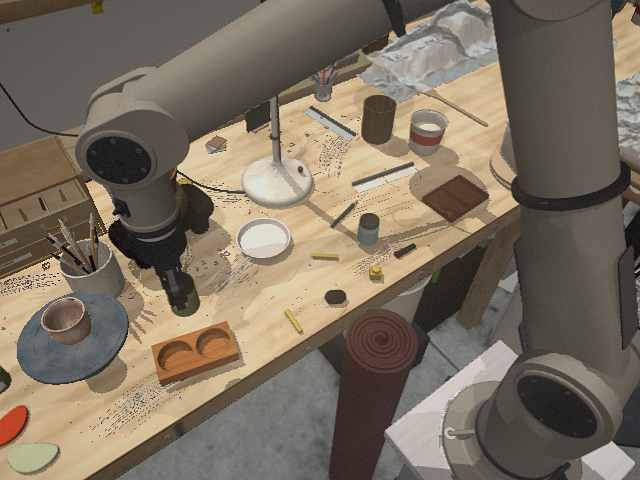

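The wrist view shows the far well rim centred at about (318,171) and the near well at about (319,262). The rack's top corners are at (270,124) and (367,124), and the jar is held upright.

```bash
python3 - <<'E'
from h import *
w=pickle.load(open("w3.pkl","rb"))
for p in((318,171),(278,171),(358,171),(318,130),(318,212),(270,123),(368,123)): print(p,p2w(w,*p,.028).round(4))
f=p2w(w,318,171,.028); a=p2w(w,270,123,.028);b=p2w(w,368,123,.028)
d=(b-a)/np.linalg.norm(b-a); print(np.degrees(np.arctan2(d[1],d[0])),np.linalg.norm(b-a))
y=np.array([-d[1],d[0],0]); print("corner-based far well",(a+b)/2-y*(.076-.037),"near",(a+b)/2-y*(.076+.037))
E
```

```text
(318, 171) [0.486  0.4026 0.028 ]
(278, 171) [0.4548 0.4098 0.028 ]
(358, 171) [0.5171 0.3954 0.028 ]
(318, 130) [0.4931 0.4333 0.028 ]
(318, 212) [0.4784 0.37   0.028 ]
(270, 123) [0.4582 0.4468 0.028 ]
(368, 123) [0.532  0.4298 0.028 ]
-13.007074017603367 0.0757831726555823
corner-based far well [0.48631127 0.40031416 0.028     ] near [0.46965599 0.32821283 0.028     ]
```

```bash
python3 - <<'E'
from h import *
w=pickle.load(open("w3.pkl","rb"))
for p in((320,374),(254,374),(386,374)): print(p2w(w,*p,.2359).round(4))
E
python3 st.py 486 401 39 -13
```

```text
[0.4793 0.3623 0.2359]
[0.4588 0.367  0.2359]
[0.4998 0.3575 0.2359]
t 5.3 p [479.8 361.4 199.3] jaw -13.4 down [-0.002  0.003 -1.   ] g 0.542 F [ 0.6  0.3 -1.1] q [-0.16  0.5  -0.79  1.73  0.39  1.07 -1.31]
slide [   6.2   39.6 -160.3] turn [-0.003 -0.002  0.007]
```

Request:
drive_tool(slide=[[3,20,-20],[6,40,-50],[6,40,-90],[6,40,-120],[6,40,-135],[6,40,-147],[6,40,-155],[6,40,-159],[6,40,-160],[6,40,-160]], turn=[[-0.003,-0.002,0],[-0.003,-0.002,0],[-0.003,-0.002,0],[-0.003,-0.002,0],[-0.003,-0.002,0],[-0.003,-0.002,0],[-0.003,-0.002,0],[-0.003,-0.002,0],[-0.003,-0.002,0],[-0.003,-0.002,0]], gripper=[0.3,0.3,0.3,0.3,0.3,0.3,0.3,0.3,0.3,0.3])

```text
t: 6.3
eef_pos: [0.4862, 0.4018, 0.0401]
tool_rot: [0.703, 0.083, 0.702, -0.082]
contact_force: [-0.7, -0.5, -0.9]
gripper_width: 0.543
```

```bash
python3 st.py 486 401 39 -13 scene:s4
python3 -c "
from h import *
crop(pickle.load(open('s4.pkl','rb')),120,260,280,380,5,'pics/s4c.png')"
```

```text
t 6.3 p [486.2 401.8  40.1] jaw -13.4 down [ 0.001  0.001 -1.   ] g 0.543 F [-0.7 -0.5 -0.9] q [-0.32  0.73 -0.66  1.77  0.58  0.85 -1.49]
slide [-0.2 -0.8 -1.1] turn [-0.001  0.001  0.008]
```

View pics/s4c.png

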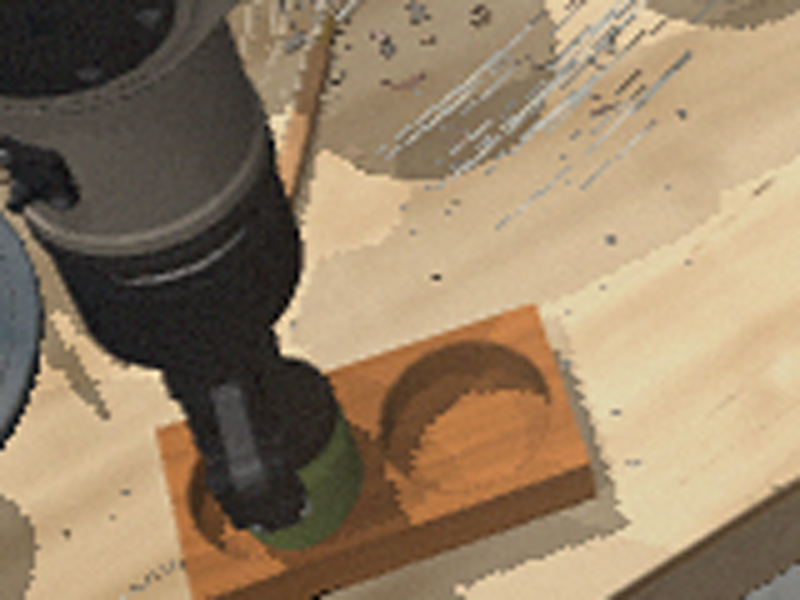

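Request:
drive_tool(slide=[[0,-1,-2],[0,-1,-2],[0,-1,-2],[0,-1,-2],[0,-1,-2],[0,-1,20],[0,-1,60],[-5,-30,100],[-10,-70,130],[-15,-110,160]], turn=[[0,0,0],[0,0,0],[0,0,0],[0,0,0],[0,0,0],[0,0,0],[0,0,0],[0,0,0],[0,0,0],[0,0,0]], gripper=[0.3,0.3,0.9,0.9,0.9,0.9,1,1,1,1])

```text
t: 7.35
eef_pos: [0.4709, 0.2916, 0.2012]
tool_rot: [0.703, 0.083, 0.702, -0.082]
contact_force: [0.6, -1.6, -0.4]
gripper_width: 0.996
```

```bash
python3 st.py 523 -110 130 -90 wrist:w5
```

```text
t 7.35 p [470.9 291.6 201.2] jaw -13.4 down [ 0.002  0.001 -1.   ] g 0.996 F [ 0.6 -1.6 -0.4] q [-0.03  0.42 -0.81  1.84  0.36  1.03 -1.22]
slide [  52.1 -401.6  -71.2] turn [-0.     0.002 -1.338]
```

View pics/w5.png

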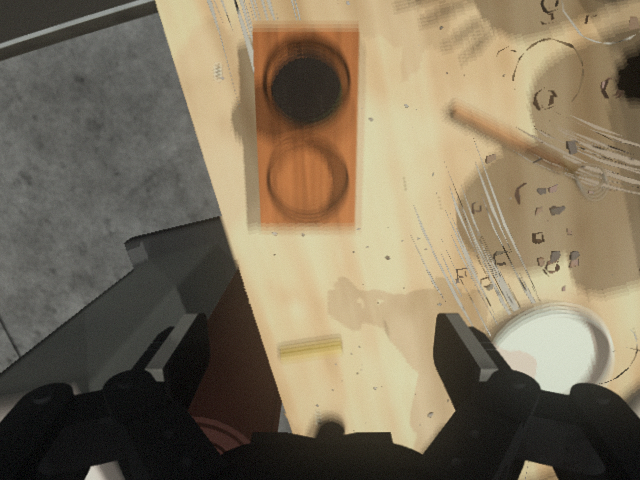

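Request:
drive_tool(slide=[[6,-40,0],[12,-85,0],[18,-130,0],[24,-175,0],[30,-220,0],[36,-265,0],[41,-310,0],[46,-350,-20],[52,-385,-45],[52,-402,-71]], turn=[[0,0,-0.134],[0,0,-0.268],[0,0,-0.402],[0,0,-0.536],[0,0,-0.67],[0,0,-0.804],[0,0,-0.938],[0,0,-1.072],[0,0,-1.206],[0,0,-1.338]], gripper=[1,1,1,1,1,1,1,1,1,1])

```text
t: 8.4
eef_pos: [0.5259, -0.1211, 0.1334]
tool_rot: [-0.498, -0.502, -0.493, 0.506]
contact_force: [-0.5, -0.2, -0.2]
gripper_width: 1.001
```

Request:
drive_tool(slide=[[0,0,0],[0,0,0]], turn=[[0,0,0],[0,0,0]], gripper=[1,1])

```text
t: 8.6
eef_pos: [0.5259, -0.1207, 0.1336]
tool_rot: [-0.498, -0.502, -0.494, 0.506]
contact_force: [-0.4, 0.2, -0.7]
gripper_width: 1.003
```

```bash
python3 st.py 523 -110 30 -90 wrist:w6
```

```text
t 8.6 p [ 525.9 -120.7  133.6] jaw -90.8 down [-0.    -0.008 -1.   ] g 1.003 F [-0.4  0.2 -0.7] q [ 0.43  0.4  -0.4   1.95  0.22  0.83 -1.68]
slide [  -2.9   10.7 -103.6] turn [ 0.008 -0.     0.015]
```

View pics/w6.png

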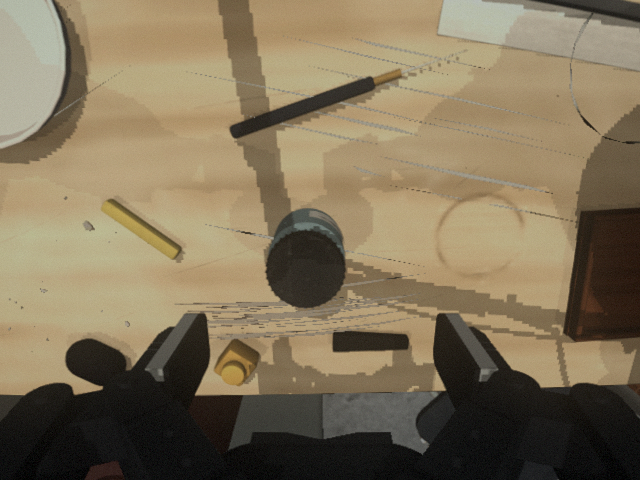

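```bash
python3 - <<'E'
from h import *
w=pickle.load(open("w6.pkl","rb"))
print("blue",p2w(w,305.5,269,.068),"stick1",p2w(w,143,229,.01), [p2w(w,*p,.01).round(4) for p in((109,203),(178,253))],"tin lid",p2w(w,233,372,.028))
print([p2w(w,*p,.016).round(4) for p in((582,210),(566,338))],"wedge",p2w(w,370,341,.009))
E
```

```text
blue [ 0.52344483 -0.11263591  0.068     ] stick1 [0.53355911 0.00420862 0.01      ] [array([0.5527, 0.0255, 0.01  ]), array([ 0.5152, -0.0186,  0.01  ])] tin lid [ 0.42711186 -0.0547579   0.028     ]
[array([ 0.5438, -0.304 ,  0.016 ]), array([ 0.4427, -0.3106,  0.016 ])] wedge [ 0.44007717 -0.15895406  0.009     ]
```

Request:
drive_tool(slide=[[-2,8,-10],[-2,8,-45],[-2,8,-80],[-2,8,-103],[-2,8,-103],[-2,8,-103],[-2,8,-103],[-2,8,-103],[-2,8,-103],[-2,8,-103]], turn=[[0.008,0,0.015],[0.008,0,0.015],[0.008,0,0.015],[0.008,0,0.015],[0.008,0,0.015],[0.008,0,0.015],[0.008,0,0.015],[0.008,0,0.015],[0.008,0,0.015],[0.008,0,0.015]], gripper=[1,1,1,1,1,0.3,0.3,0.3,0.3,0.3])

```text
t: 9.65
eef_pos: [0.5261, -0.1115, 0.0335]
tool_rot: [0.502, 0.501, 0.499, -0.498]
contact_force: [-0.6, 1.2, 7.7]
gripper_width: 0.548
```

Request:
drive_tool(slide=[[0,0,0],[0,0,0],[0,0,10],[0,0,50],[0,0,95],[0,0,140]], turn=[[0,0,0],[0,0,0],[0,0,0],[0,0,0],[0,0,0],[0,0,0]], gripper=[0.3,0.3,0.3,0.3,0.3,0.3])

```text
t: 10.25
eef_pos: [0.5254, -0.1113, 0.1754]
tool_rot: [0.501, 0.5, 0.5, -0.498]
contact_force: [1.4, -0.7, -1.2]
gripper_width: 0.546
```

```bash
python3 st.py 469.5 329 140 -13
```

```text
t 10.25 p [ 525.4 -111.3  175.4] jaw -89.9 down [ 0.004  0.001 -1.   ] g 0.546 F [ 1.4 -0.7 -1.2] q [ 0.45  0.35 -0.43  1.92  0.18  0.91 -1.64]
slide [-55.9 440.3 -35.4] turn [-0.003  0.003  1.341]
```

Request:
drive_tool(slide=[[-5,43,0],[-11,88,0],[-17,133,0],[-23,178,0],[-29,223,0],[-34,268,0],[-40,313,0],[-46,358,0],[-51,403,0],[-56,440,0]], turn=[[0,0,0.134],[0,0,0.268],[0,0,0.402],[0,0,0.536],[0,0,0.67],[0,0,0.804],[0,0,0.938],[0,0,1.072],[0,0,1.206],[0,0,1.341]], gripper=[0.3,0.3,0.3,0.3,0.3,0.3,0.3,0.3,0.3,0.3])

```text
t: 11.25
eef_pos: [0.4687, 0.3311, 0.1763]
tool_rot: [0.703, 0.08, 0.703, -0.076]
contact_force: [0.8, 0.0, -1.8]
gripper_width: 0.549
```

Request:
drive_tool(slide=[[0,0,0],[0,0,0]], turn=[[0,0,0],[0,0,0]], gripper=[0.3,0.3])

```text
t: 11.45
eef_pos: [0.468, 0.332, 0.1767]
tool_rot: [0.703, 0.079, 0.703, -0.076]
contact_force: [0.1, -2.0, -1.9]
gripper_width: 0.546
```

```bash
python3 st.py 469.5 329 41 -13 wrist:w7
```

```text
t 11.45 p [468.  332.  176.7] jaw -12.6 down [ 0.001  0.005 -1.   ] g 0.546 F [ 0.1 -2.  -1.9] q [-0.1   0.49 -0.82  1.82  0.42  1.01 -1.3 ]
slide [   1.5   -3.  -135.7] turn [-0.005  0.001 -0.008]
```

View pics/w7.png

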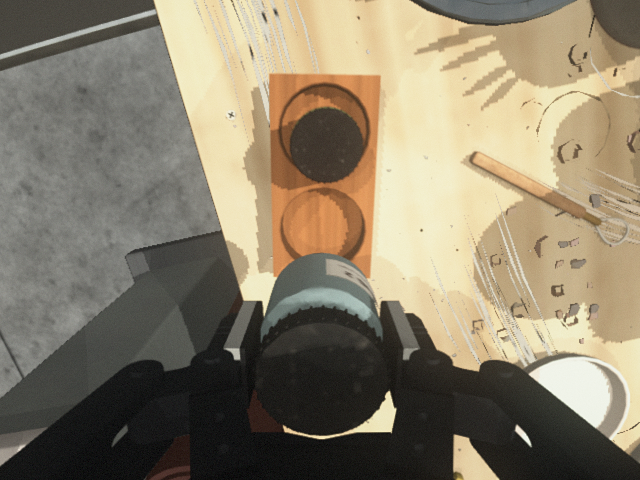

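```bash
python3 - <<'E'
from h import *
w=pickle.load(open("w7.pkl","rb"))
print("near well",p2w(w,323,229,.028),p2w(w,281,229,.028),p2w(w,365,229,.028),p2w(w,323,188,.028),"far",p2w(w,325,127,.028),"green",p2w(w,327,145,.074),"held",p2w(w,321,371,.2113))
E
```

```text
near well [0.4698181  0.33015866 0.028     ] [0.43813038 0.33721819 0.028     ] [0.50151239 0.32310962 0.028     ] [0.476674   0.36115655 0.028     ] far [0.48757755 0.40379153 0.028     ] green [0.48607965 0.39332389 0.074     ] held [0.46852746 0.33121243 0.2113    ]
```

Request:
drive_tool(slide=[[2,-2,-30],[2,-2,-65],[2,-2,-90],[2,-2,-110],[2,-2,-122],[2,-2,-130],[2,-2,-135],[2,-2,-138],[2,-2,-138],[2,-2,-138]], turn=[[-0.005,0,-0.008],[-0.005,0,-0.008],[-0.005,0,-0.008],[-0.005,0,-0.008],[-0.005,0,-0.008],[-0.005,0,-0.008],[-0.005,0,-0.008],[-0.005,0,-0.008],[-0.005,0,-0.008],[-0.005,0,-0.008]], gripper=[0.3,0.3,0.3,0.3,0.3,0.3,0.3,0.3,0.3,0.3])

```text
t: 12.5
eef_pos: [0.4712, 0.3275, 0.0395]
tool_rot: [0.703, 0.08, 0.702, -0.082]
contact_force: [-2.6, -1.6, 7.5]
gripper_width: 0.547
```

Request:
drive_tool(slide=[[0,0,0],[0,0,0],[0,0,0],[0,0,20],[0,0,60],[-5,-30,95],[-10,-65,120],[-15,-100,140],[-18,-120,140],[-18,-120,140]], turn=[[0,0,0],[0,0,0],[0,0,0],[0,0,0],[0,0,0],[0,0,0],[0,0,0],[0,0,0],[0,0,0],[0,0,0]], gripper=[0.9,0.9,0.9,0.9,1,1,1,1,1,1])

```text
t: 13.5
eef_pos: [0.4535, 0.2039, 0.1797]
tool_rot: [0.703, 0.081, 0.701, -0.085]
contact_force: [0.6, -0.1, -0.2]
gripper_width: 1.001
```

```bash
python3 st.py 433 163 120 -90 wrist:w8
```

```text
t 13.5 p [453.5 203.9 179.7] jaw -13.5 down [ 0.003 -0.006 -1.   ] g 1.001 F [ 0.6 -0.1 -0.2] q [ 0.16  0.36 -0.85  1.98  0.35  0.94 -1.1 ]
slide [-20.5 -40.9 -59.7] turn [ 7.000e-03 -1.000e-03 -1.335e+00]
```

View pics/w8.png

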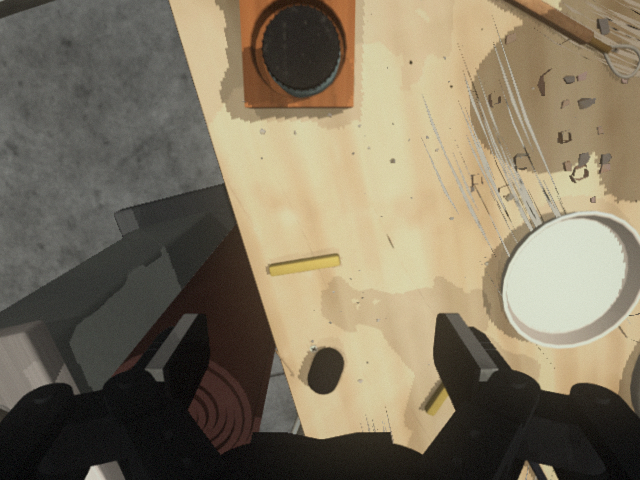

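Both jars are in the rack. In this view stick 2 is centred at about (304,264), the stone at (326,371) and the dish at (574,279).

```bash
python3 - <<'E'
from h import *
w=pickle.load(open("w8.pkl","rb"))
a=p2w(w,268.5,268,.01);b=p2w(w,340,260,.01);print("stick2",a,b,(a+b)/2,np.degrees(np.arctan2(*(b-a)[1::-1])))
a=p2w(w,316,391,.011);b=p2w(w,337,350,.011);print("stone",p2w(w,326,371,.011),np.degrees(np.arctan2(*(b-a)[1::-1])))
print("dish",p2w(w,574,279,.018))
E
```

```text
stick2 [0.40110971 0.17217733 0.01      ] [0.46218772 0.16491673 0.01      ] [0.43164872 0.16854703 0.01      ] -6.779177314480186
stone [0.42533132 0.06049732 0.011     ] 53.212661863556335
dish [0.65446986 0.10333381 0.018     ]
```

Request:
drive_tool(slide=[[-4,-8,-10],[-8,-16,-20],[-12,-24,-30],[-16,-30,-40],[-20,-38,-50],[-21,-38,-60],[-21,-38,-70],[-21,-38,-80],[-21,-38,-80],[-21,-38,-80]], turn=[[0,0,-0.143],[0,0,-0.286],[0,0,-0.429],[0,0,-0.572],[0,0,-0.715],[0,0,-0.858],[0,0,-1.001],[0,0,-1.144],[0,0,-1.287],[0,0,-1.43]], gripper=[1,1,1,1,1,1,1,1,0.6,0.5])

```text
t: 14.55
eef_pos: [0.4321, 0.1696, 0.0989]
tool_rot: [-0.475, -0.522, -0.476, 0.525]
contact_force: [-0.7, 0.3, 0.3]
gripper_width: 0.688
```

Request:
drive_tool(slide=[[0,0,0],[0,0,0]], turn=[[0,0,0],[0,0,0]], gripper=[0.5,0.5])

```text
t: 14.75
eef_pos: [0.4318, 0.1711, 0.0986]
tool_rot: [-0.476, -0.52, -0.478, 0.524]
contact_force: [-0.3, -0.3, -0.6]
gripper_width: 0.501
```

```bash
python3 st.py 432.5 166 3 -95.5 wrist:w9
```

```text
t 14.75 p [431.8 171.1  98.6] jaw -95.2 down [-0.005 -0.002 -1.   ] g 0.501 F [-0.3 -0.3 -0.6] q [-0.09  0.37 -0.49  2.13  0.27  0.71 -2.42]
slide [  0.7  -5.1 -95.6] turn [ 0.002 -0.005 -0.005]
```

View pics/w9.png

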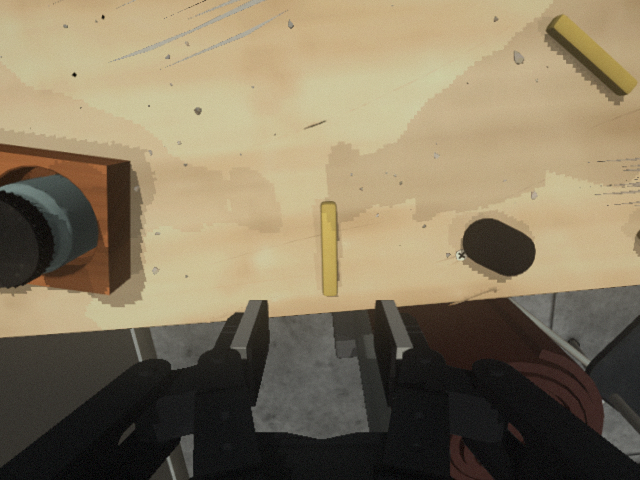

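```bash
python3 - <<'E'
from h import *
w=pickle.load(open("w9.pkl","rb"))
a=p2w(w,328.5,203,.01);b=p2w(w,329,295,.01);print("stick2",a,b,(a+b)/2,np.degrees(np.arctan2(*(a-b)[1::-1])))
a=p2w(w,480,232,.011);b=p2w(w,517,262,.011);print("stone",p2w(w,499,247,.011),np.degrees(np.arctan2(*(a-b)[1::-1])))
E
```

```text
stick2 [0.46187419 0.16333712 0.01      ] [0.40165935 0.16813923 0.01      ] [0.43176677 0.16573818 0.01      ] -4.559665007887095
stone [0.4247743  0.05951633 0.011     ] 47.92697707851422
```

Request:
drive_tool(slide=[[0,-5,-20],[0,-5,-50],[0,-5,-75],[0,-5,-90],[0,-5,-96],[0,-5,-96],[0,-5,-96],[0,-5,-96],[0,-5,-96],[0,-5,-96]], turn=[[0,-0.005,0.01],[0,-0.005,0.01],[0,-0.005,0.01],[0,-0.005,0.01],[0,-0.005,0.01],[0,-0.005,0.01],[0,-0.005,0.01],[0,-0.005,0.01],[0,-0.005,0.01],[0,-0.005,0.01]], gripper=[0.5,0.5,0.5,0.5,0.5,0.5,0,0,0,0])

```text
t: 15.8
eef_pos: [0.4326, 0.166, 0.0036]
tool_rot: [-0.48, -0.52, -0.478, 0.52]
contact_force: [-2.0, -0.3, 6.7]
gripper_width: 0.101
```

Request:
drive_tool(slide=[[0,0,0],[0,0,0],[0,0,10],[0,0,50],[0,0,95],[0,0,140]], turn=[[0,0,0],[0,0,0],[0,0,0],[0,0,0],[0,0,0],[0,0,0]], gripper=[0,0,0,0,0,0])

```text
t: 16.4
eef_pos: [0.4319, 0.1659, 0.1455]
tool_rot: [-0.48, -0.519, -0.479, 0.52]
contact_force: [2.0, 0.2, -1.0]
gripper_width: 0.103
```

```bash
python3 st.py 487 -350 140 -86.5 wrist:w10
```

```text
t 16.4 p [431.9 165.9 145.5] jaw -94.6 down [ 0.    -0.002 -1.   ] g 0.103 F [ 2.   0.2 -1. ] q [-0.03  0.29 -0.54  2.1   0.21  0.8  -2.35]
slide [  55.1 -515.9   -5.5] turn [0.002 0.    0.142]
```

View pics/w10.png

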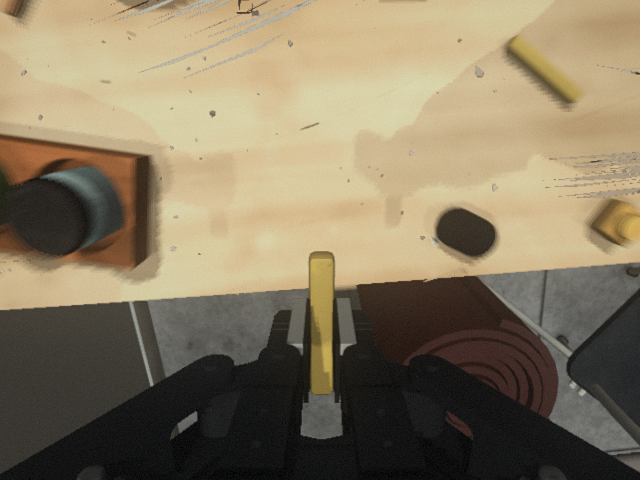

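Request:
drive_tool(slide=[[15,-45,0],[30,-92,0],[45,-139,0],[56,-187,0],[65,-235,0],[70,-284,0],[72,-333,0],[70,-382,0],[64,-430,0],[58,-470,0]], turn=[[0,0,0.014],[0,0,0.028],[0,0,0.042],[0,0,0.056],[0,0,0.07],[0,0,0.084],[0,0,0.098],[0,0,0.112],[0,0,0.126],[0,0,0.142]], gripper=[0,0,0,0,0,0,0,0,0,0])

```text
t: 17.45
eef_pos: [0.4926, -0.3048, 0.1527]
tool_rot: [0.517, 0.488, 0.513, -0.482]
contact_force: [0.5, 1.2, -0.5]
gripper_width: 0.101
```

Request:
drive_tool(slide=[[0,0,0],[0,0,0]], turn=[[0,0,0],[0,0,0]], gripper=[0,0])

```text
t: 17.65
eef_pos: [0.4918, -0.3059, 0.1529]
tool_rot: [0.516, 0.489, 0.512, -0.482]
contact_force: [0.8, -0.1, -0.6]
gripper_width: 0.101
```

```bash
python3 st.py 490 -350 20 -86.5 wrist:w11 scene:s11
```

```text
t 17.65 p [ 491.8 -305.9  152.9] jaw -86.7 down [ 0.01   0.003 -1.   ] g 0.101 F [ 0.8 -0.1 -0.6] q [ 0.73  0.43 -0.35  1.85  0.18  0.89 -1.22]
slide [  -1.8  -44.1 -132.9] turn [-0.003  0.01   0.004]
```

View pics/w11.png

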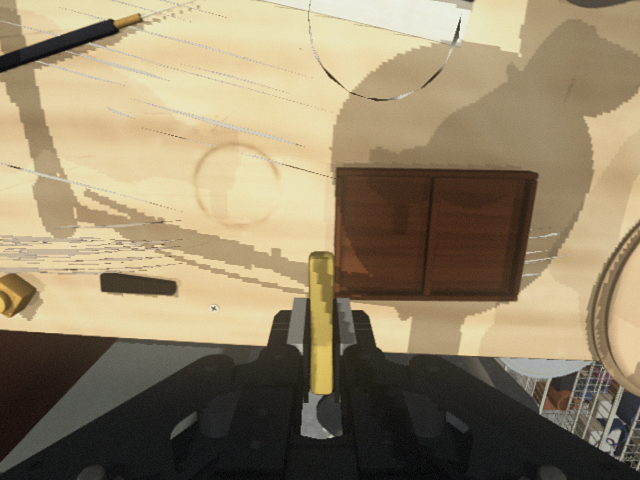

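View pics/s11.png

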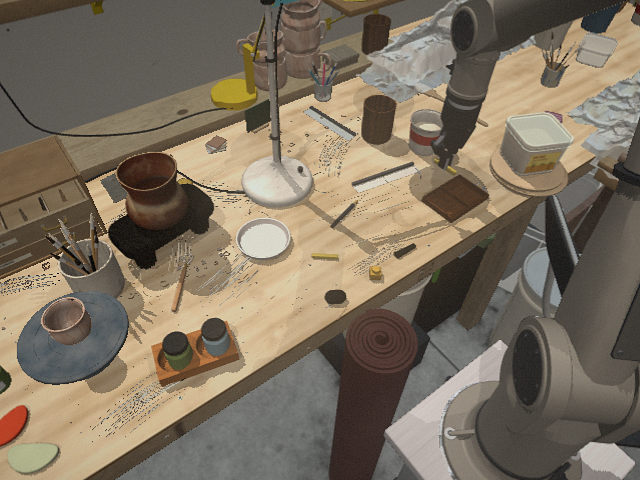

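The wrist view shows the tray's top corners at (337,168), (537,172), (518,300) and (337,297). Its divider runs from (431,178) to (427,292).

```bash
python3 - <<'E'
from h import *
w=pickle.load(open("w11.pkl","rb"))
P=[p2w(w,*p,.016) for p in((337,168),(537,172.5),(518,300),(338,297))]
for p in P: print(p.round(4))
c=sum(P)/4; d=(P[0]-P[3])+(P[1]-P[2]); d/=np.linalg.norm(d); y=np.array([-d[1],d[0],0])
print("centre",c,"ang",np.degrees(np.arctan2(d[1],d[0])),"len",np.linalg.norm(P[0]-P[3]),np.linalg.norm(P[0]-P[1]))
print("bays",c+.0355*y,c-.0355*y)
print("div",p2w(w,431,178,.016),p2w(w,427,292,.016))
E
```

```text
[ 0.5404 -0.3145  0.016 ]
[ 0.5462 -0.4585  0.016 ]
[ 0.4464 -0.4649  0.016 ]
[ 0.4411 -0.3222  0.016 ]
centre [ 0.49351515 -0.39001749  0.016     ] ang 4.0253825003557635 len 0.09953588884403203 0.14411716200811484
bays [ 0.49102311 -0.35460507  0.016     ] [ 0.4960072  -0.42542992  0.016     ]
div [ 0.53735717 -0.38223825  0.016     ] [ 0.44929807 -0.39131358  0.016     ]
```

Request:
drive_tool(slide=[[-1,-25,-10],[-1,-47,-30],[-1,-47,-75],[-1,-47,-105],[-1,-47,-125],[-1,-47,-137],[-1,-47,-142],[-1,-47,-144],[-1,-47,-144],[-1,-47,-144]], turn=[[-0.003,0.01,0.01],[-0.003,0.01,0.01],[-0.003,0.01,0.01],[-0.003,0.01,0.01],[-0.003,0.01,0.01],[-0.003,0.01,0.01],[-0.003,0.01,0.01],[-0.003,0.01,0.01],[-0.003,0.01,0.01],[-0.003,0.01,0.01]], gripper=[0,0,0,0,0,0,0,0,0,0])

```text
t: 18.75
eef_pos: [0.4927, -0.3504, 0.01]
tool_rot: [0.518, 0.482, 0.517, -0.481]
contact_force: [1.1, 0.2, 0.3]
gripper_width: 0.102
```

```bash
python3 st.py 491 -353 9 -86 wrist:w12
```

```text
t 18.75 p [ 492.7 -350.4   10. ] jaw -85.9 down [ 0.002 -0.    -1.   ] g 0.102 F [1.1 0.2 0.3] q [ 0.73  0.66 -0.28  1.86  0.28  0.66 -1.22]
slide [-1.7 -2.6 -1. ] turn [ 0.     0.002 -0.002]
```

View pics/w12.png

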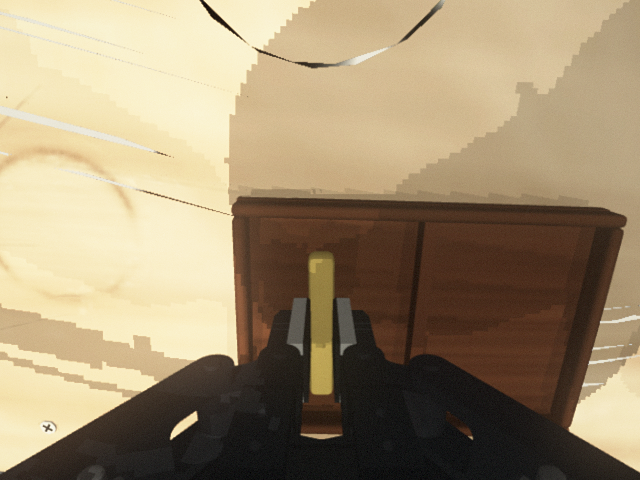

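Request:
drive_tool(slide=[[0,-2,-1],[0,-2,-1],[0,-2,-1],[0,-2,-1],[0,-2,25],[0,-2,70],[0,20,110],[5,60,130],[10,105,140],[15,150,140]], turn=[[0,0,0],[0,0,0],[0,0,0],[0,0,0],[0,0,0],[0,0,0],[0,0,0.1],[0,0,0.2],[0,0,0.3],[0,0,0.4]], gripper=[0,0.3,0.3,0.3,0.35,0.5,0.5,0.5,0.5,0.5])

```text
t: 19.8
eef_pos: [0.5087, -0.1995, 0.1521]
tool_rot: [0.605, 0.369, 0.602, -0.368]
contact_force: [1.1, 0.5, -0.5]
gripper_width: 0.502
```

```bash
python3 st.py 533 5 80 -42
```

```text
t 19.8 p [ 508.7 -199.5  152.1] jaw -62.8 down [ 0.005 -0.001 -1.   ] g 0.502 F [ 1.1  0.5 -0.5] q [ 0.65  0.4  -0.49  1.92  0.24  0.87 -1.05]
slide [ 24.3 204.5 -72.1] turn [0.    0.006 0.363]
```

Request:
drive_tool(slide=[[5,43,0],[10,88,0],[15,133,0],[20,175,-20],[24,200,-50],[24,204,-72],[24,204,-72],[24,204,-72]], turn=[[0,0.006,0.06],[0,0.006,0.12],[0,0.006,0.18],[0,0.006,0.24],[0,0.006,0.3],[0,0.006,0.363],[0,0.006,0.363],[0,0.006,0.363]], gripper=[0.5,0.5,0.5,0.5,0.5,0.5,0.5,0.5])

```text
t: 20.6
eef_pos: [0.5326, 0.004, 0.0802]
tool_rot: [0.66, 0.254, 0.66, -0.254]
contact_force: [-0.0, -0.2, -0.0]
gripper_width: 0.503
```

```bash
python3 st.py 533 5 3 -42 wrist:w13
```

```text
t 20.6 p [532.6   4.   80.2] jaw -42.1 down [-0.001 -0.001 -1.   ] g 0.503 F [-0.  -0.2 -0. ] q [ 0.33  0.51 -0.57  1.99  0.4   0.76 -1.21]
slide [  0.4   1.  -77.2] turn [ 0.001 -0.001  0.001]
```

View pics/w13.png

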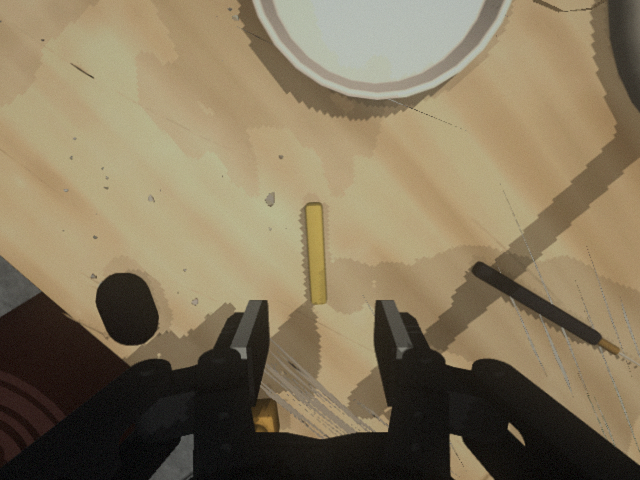

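```bash
python3 - <<'E'
from h import *
w=pickle.load(open("w13.pkl","rb"))
a=p2w(w,314,203,.01);b=p2w(w,319,303,.01);print("stick1",a,b,(a+b)/2,np.degrees(np.arctan2(*(a-b)[1::-1])))
print("stone",p2w(w,127,309,.011), "dish bottom rim",p2w(w,375,98,.018))
E
```

```text
stick1 [0.55299855 0.03142495 0.01      ] [ 0.51424395 -0.01546036  0.01      ] [0.53362125 0.0079823  0.01      ] 50.423449779962674
stone [0.42516303 0.05969177 0.011     ] dish bottom rim [0.6121253  0.05126109 0.018     ]
```

Request:
drive_tool(slide=[[1,4,-20],[1,4,-50],[1,4,-70],[1,4,-77],[1,4,-77],[1,4,-77],[1,4,-77],[1,4,-77],[1,4,-77],[1,4,-77]], turn=[[0,0,0.042],[0,0,0.042],[0,0,0.042],[0,0,0.042],[0,0,0.042],[0,0,0.042],[0,0,0.042],[0,0,0.042],[0,0,0.042],[0,0,0.042]], gripper=[0.5,0.5,0.5,0.5,0.5,0,0,0,0,0])

```text
t: 21.65
eef_pos: [0.5353, 0.0075, 0.0053]
tool_rot: [0.666, 0.24, 0.664, -0.24]
contact_force: [-0.6, 0.1, 5.5]
gripper_width: 0.1
```

Request:
drive_tool(slide=[[0,0,0],[0,0,20],[0,0,65],[0,0,110],[0,-20,150],[-3,-60,150],[-6,-105,150],[-9,-150,150],[-12,-195,150],[-16,-240,150]], turn=[[0,0,0],[0,0,0],[0,0,0],[0,0,0],[0,0,-0.13],[0,0,-0.26],[0,0,-0.39],[0,0,-0.52],[0,0,-0.65],[0,0,-0.81]], gripper=[0,0,0,0,0,0,0,0,0,0])

```text
t: 22.65
eef_pos: [0.5191, -0.2343, 0.156]
tool_rot: [0.519, 0.482, 0.516, -0.482]
contact_force: [1.0, 0.0, 0.6]
gripper_width: 0.093
```

```bash
python3 st.py 496 -424 100 -86
```

```text
t 22.65 p [ 519.1 -234.3  156. ] jaw -85.9 down [ 0.002 -0.003 -1.   ] g 0.093 F [1.  0.  0.6] q [ 0.62  0.42 -0.39  1.87  0.2   0.9  -1.37]
slide [ -23.1 -189.7  -56. ] turn [ 0.003  0.002 -0.002]
```

Request:
drive_tool(slide=[[-5,-40,0],[-10,-85,0],[-16,-130,0],[-21,-170,0],[-23,-190,-30],[-23,-190,-56],[-23,-190,-56]], turn=[[0,0,0],[0,0,0],[0,0,0],[0,0,0],[0,0,0],[0,0,0],[0,0,0]], gripper=[0,0,0,0,0,0,0])

```text
t: 23.35
eef_pos: [0.4933, -0.4234, 0.0965]
tool_rot: [0.516, 0.482, 0.518, -0.483]
contact_force: [0.1, 1.7, -0.7]
gripper_width: 0.1
```

```bash
python3 st.py 496 -424 11 -86 wrist:w14
```

```text
t 23.35 p [ 493.3 -423.4   96.5] jaw -86.0 down [-0.003  0.001 -1.   ] g 0.1 F [ 0.1  1.7 -0.7] q [ 0.84  0.6  -0.32  1.71  0.23  0.87 -1.08]
slide [  2.7  -0.6 -85.5] turn [-0.001 -0.003 -0.   ]
```

View pics/w14.png

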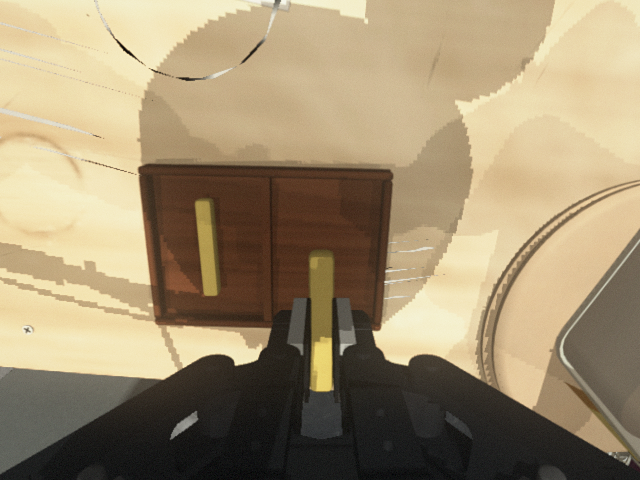

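Request:
drive_tool(slide=[[2,-1,-30],[2,-1,-55],[2,-1,-72],[2,-1,-81],[2,-1,-86],[2,-1,-86],[2,-1,-86],[2,-1,-86],[2,-1,-86],[2,-1,-86]], turn=[[0,0,0],[0,0,0],[0,0,0],[0,0,0],[0,0,0],[0,0,0],[0,0,0],[0,0,0],[0,0,0],[0,0,0]], gripper=[0,0,0,0,0,0,0,0.3,0.3,0.3])

```text
t: 24.4
eef_pos: [0.4972, -0.4244, 0.0132]
tool_rot: [0.518, 0.482, 0.517, -0.482]
contact_force: [0.7, -0.1, 0.1]
gripper_width: 0.301
```

Request:
drive_tool(slide=[[0,0,0],[0,0,25],[0,0,70],[0,0,115],[0,20,150],[5,60,155],[10,105,155],[12,150,155],[12,195,155],[10,240,155]], turn=[[0,0,0],[0,0,0],[0,0,0],[0,0,0],[0,0,0.1],[0,0,0.2],[0,0,0.3],[0,0,0.4],[0,0,0.5],[0,0,0.6]], gripper=[0.3,0.35,0.5,0.5,0.7,0.8,0.8,0.8,0.8,0.8])

```text
t: 25.4
eef_pos: [0.5072, -0.1826, 0.1685]
tool_rot: [0.638, 0.306, 0.637, -0.306]
contact_force: [0.4, 1.1, 0.6]
gripper_width: 0.8
```

```bash
python3 st.py 425 59.5 90 -41 
```

```text
t 25.4 p [ 507.2 -182.6  168.5] jaw -51.3 down [ 0.001 -0.001 -1.   ] g 0.8 F [0.4 1.1 0.6] q [ 0.68  0.38 -0.56  1.91  0.25  0.91 -0.89]
slide [-82.2 242.1 -78.5] turn [0.001 0.001 0.179]
```

Request:
drive_tool(slide=[[-8,43,0],[-16,88,0],[-26,133,0],[-40,178,0],[-60,215,-20],[-75,235,-50],[-82,242,-78],[-82,242,-78],[-82,242,-78]], turn=[[0,0,0.03],[0,0,0.06],[0,0,0.09],[0,0,0.12],[0,0,0.15],[0,0,0.17],[0,0,0.17],[0,0,0.17],[0,0,0.17]], gripper=[0.8,0.8,0.8,0.8,0.8,0.8,0.8,0.8,0.8])

```text
t: 26.3
eef_pos: [0.4255, 0.0592, 0.0909]
tool_rot: [0.662, 0.251, 0.661, -0.251]
contact_force: [1.1, -0.1, -0.2]
gripper_width: 0.803
```

```bash
python3 st.py 425 59.5 5 -41.5 wrist:w15 
```

```text
t 26.3 p [425.5  59.2  90.9] jaw -41.5 down [ 0.001 -0.001 -1.   ] g 0.803 F [ 1.1 -0.1 -0.2] q [ 0.29  0.36 -0.67  2.21  0.36  0.68 -1.35]
slide [ -0.5   0.3 -85.9] turn [0.001 0.001 0.   ]
```

View pics/w15.png

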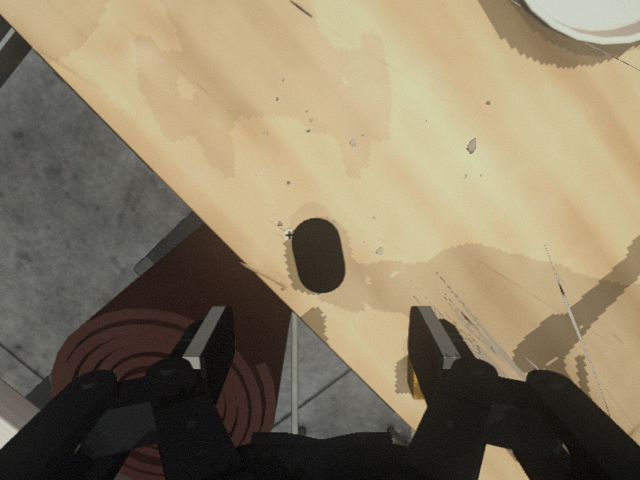

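```bash
python3 - <<'E'
from h import *
w=pickle.load(open("w15.pkl","rb"))
g=w["color"].astype(int).max(2); m=(g<60).astype(np.uint8); m[:, :270]=0;m[:,360:]=0;m[:205]=0;m[300:]=0
cs,_=cv2.findContours(m,0,cv2.CHAIN_APPROX_NONE); c=max(cs,key=cv2.contourArea); 
W=np.array([p2w(w,*p[0],.011)[:2]*1000 for p in c],np.float32); r=cv2.minAreaRect(W); print(r,cv2.fitEllipse(W)); 
E
```

```text
((424.53179931640625, 59.56570816040039), (46.9426383972168, 28.21615982055664), 59.42308807373047) ((424.50531005859375, 59.48387908935547), (29.354551315307617, 48.64271545410156), 148.72706604003906)
```

Request:
drive_tool(slide=[[-1,0,-20],[-1,0,-50],[-1,0,-75],[-1,0,-87],[-1,0,-87],[-1,0,-87],[-1,0,-87],[-1,0,-87],[-1,0,-87],[-1,0,-87]], turn=[[0,0,0.09],[0,0,0.18],[0,0,0.18],[0,0,0.18],[0,0,0.18],[0,0,0.18],[0,0,0.18],[0,0,0.18],[0,0,0.18],[0,0,0.18]], gripper=[0.8,0.8,0.8,0.8,0.8,0.1,0.1,0.1,0.1,0.1])

```text
t: 27.35
eef_pos: [0.4264, 0.0591, 0.0058]
tool_rot: [0.683, 0.191, 0.679, -0.19]
contact_force: [-2.3, -0.1, 10.1]
gripper_width: 0.323
```

Request:
drive_tool(slide=[[0,0,0],[0,0,0],[0,0,15],[0,0,60],[0,0,105],[0,0,120]], turn=[[0,0,0],[0,0,0],[0,0,0],[0,0,0],[0,0,0],[0,0,0]], gripper=[0.1,0.1,0.1,0.1,0.1,0.1])

```text
t: 27.95
eef_pos: [0.4282, 0.0599, 0.1294]
tool_rot: [0.684, 0.192, 0.677, -0.19]
contact_force: [-0.4, 0.0, -0.9]
gripper_width: 0.322
```

```bash
python3 st.py 656 97 120 -31 wrist:w16 
```

```text
t 27.95 p [428.2  59.9 129.4] jaw -31.3 down [ 0.01 -0.   -1.  ] g 0.322 F [-0.4  0.  -0.9] q [ 0.39  0.31 -0.77  2.18  0.32  0.76 -1.13]
slide [227.8  37.1  -9.4] turn [0.    0.01  0.005]
```

View pics/w16.png

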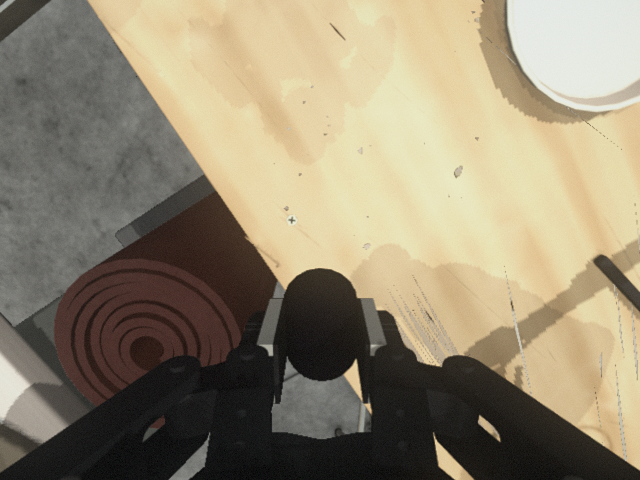

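Request:
drive_tool(slide=[[40,7,0],[85,14,0],[130,21,0],[175,28,0],[210,35,0],[228,37,-20],[228,37,-50],[228,37,-70],[228,37,-70],[228,37,-70]], turn=[[0,0.01,0],[0,0.01,0],[0,0.01,0],[0,0.01,0],[0,0.01,0],[0,0.01,0],[0,0.01,0],[0,0.01,0],[0,0.01,0],[0,0.01,0]], gripper=[0.1,0.1,0.1,0.1,0.1,0.1,0.1,0.1,0.1,0.1])

```text
t: 29.0
eef_pos: [0.6564, 0.0968, 0.0597]
tool_rot: [0.681, 0.191, 0.681, -0.191]
contact_force: [0.1, -0.1, 0.2]
gripper_width: 0.314
```

```bash
python3 st.py 656 97 11 -31 wrist:w17 
```

```text
t 29.0 p [656.4  96.8  59.7] jaw -31.3 down [ 0.001 -0.001 -1.   ] g 0.314 F [ 0.1 -0.1  0.2] q [ 0.18  0.73 -0.61  1.68  0.51  0.9  -1.18]
slide [ -0.4   0.2 -48.7] turn [0.001 0.001 0.005]
```

View pics/w17.png

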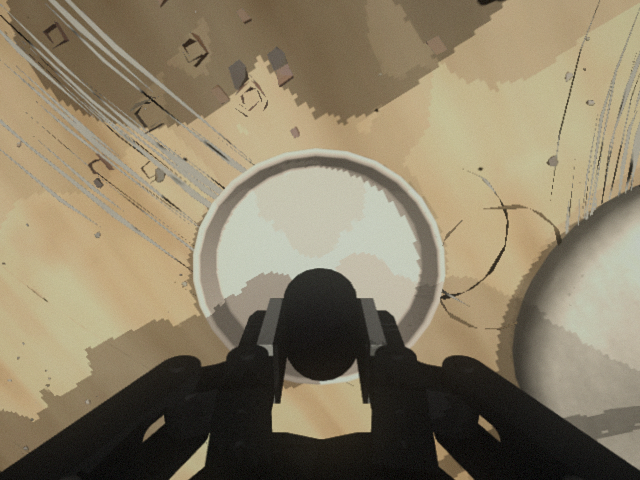

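```bash
python3 -c "
from h import *
w=pickle.load(open('w17.pkl','rb'))
print(p2w(w,319,266,.018),p2w(w,193,262,.018),p2w(w,445,262,.018),p2w(w,319,150,.018))"
```

```text
[0.66003161 0.10332728 0.018     ] [0.60693776 0.13806104 0.018     ] [0.71533177 0.07215931 0.018     ] [0.68964051 0.15190159 0.018     ]
```

Dish centre is about (659,101). I'll lower the stone, release it and retreat.

Request:
drive_tool(slide=[[2,4,-20],[2,4,-38],[2,4,-45],[2,4,-48],[2,4,-48],[2,4,-48],[2,4,-48],[2,4,-48],[2,4,-48],[2,4,-48]], turn=[[0,0,0],[0,0,0],[0,0,0],[0,0,0],[0,0,0],[0,0,0],[0,0,0],[0,0,0],[0,0,0],[0,0,0]], gripper=[0.1,0.1,0.1,0.1,0.1,0.1,0.6,0.6,0.6,0.6])

```text
t: 30.05
eef_pos: [0.6593, 0.101, 0.013]
tool_rot: [0.682, 0.191, 0.68, -0.19]
contact_force: [-0.0, -0.3, -1.2]
gripper_width: 0.598
```

Request:
drive_tool(slide=[[0,0,20],[0,0,60],[0,0,105],[0,0,150],[-40,-10,180],[-80,-30,200],[-110,-60,220],[-120,-80,240],[-120,-80,240],[-120,-80,240]], turn=[[0,0,0],[0,0,0],[0,0,-0.1],[0,0,-0.2],[0,0,-0.3],[0,0,-0.4],[0,0,-0.5],[0,0,-0.6],[0,0,-0.7],[0,0,-0.8]], gripper=[0.6,0.6,0.6,0.6,0.6,0.6,0.6,0.6,0.6,0.6])

```text
t: 31.05
eef_pos: [0.5393, 0.0204, 0.2557]
tool_rot: [0.554, 0.443, 0.55, -0.442]
contact_force: [-0.0, 0.3, -0.2]
gripper_width: 0.601
```

```bash
python3 st.py 656 97 11 -31 wrist:w18 scene:s18 side:d18; python3 -c "
from h import *
s=pickle.load(open('s18.pkl','rb'))
crop(s,140,190,340,390,3,'pics/s18a.png'); crop(s,340,160,500,290,5,'pics/s18b.png')"
```

```text
t 31.05 p [539.3  20.4 255.7] jaw -77.4 down [ 0.006 -0.003 -1.   ] g 0.601 F [-0.   0.3 -0.2] q [ 0.33  0.28 -0.58  1.82  0.18  1.08 -1.67]
slide [ 116.7   76.6 -244.7] turn [0.001 0.007 0.81 ]
```

View pics/w18.png

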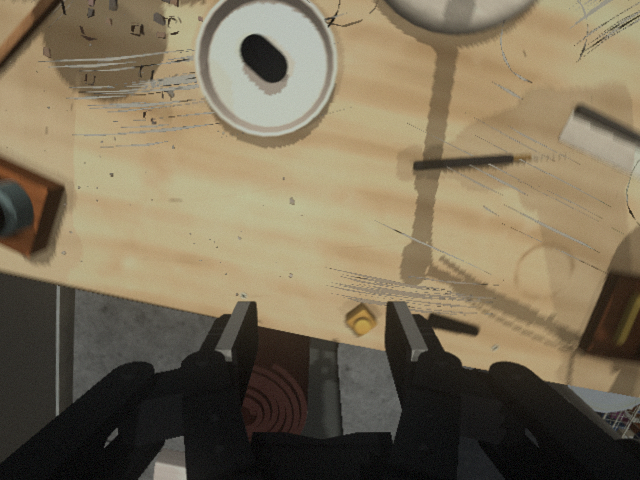

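View pics/s18a.png

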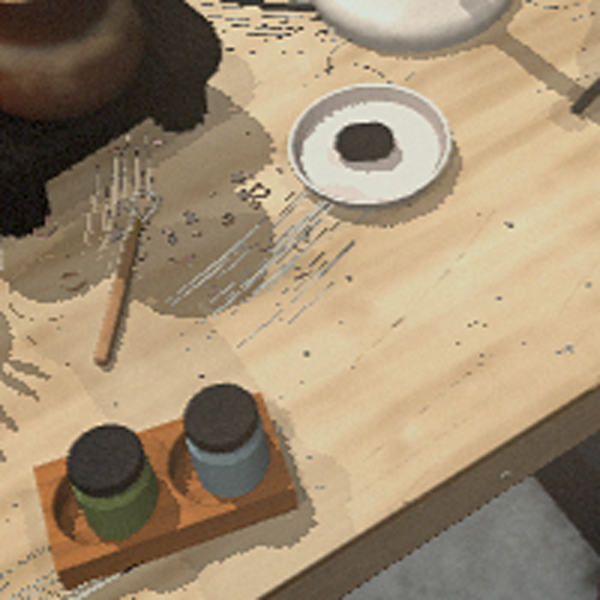

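View pics/s18b.png

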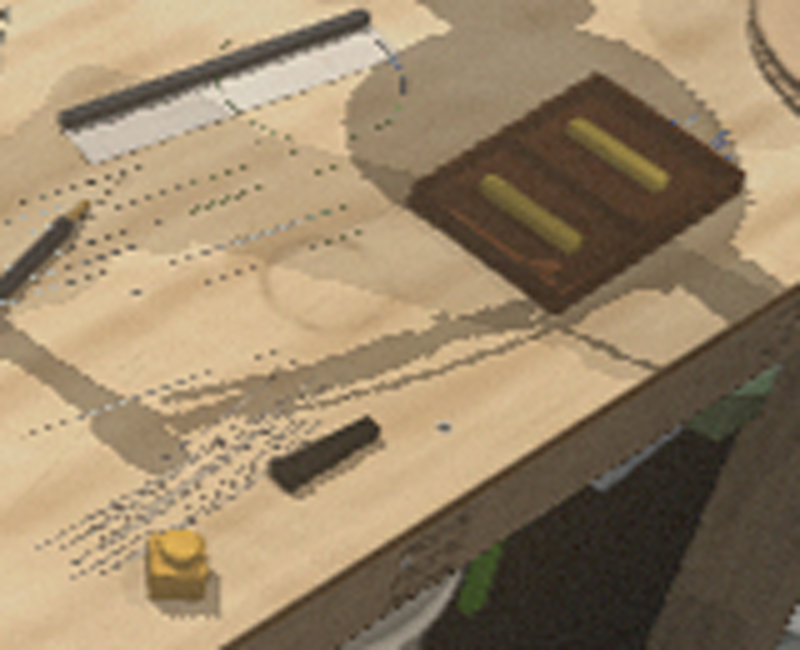

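View pics/d18.png

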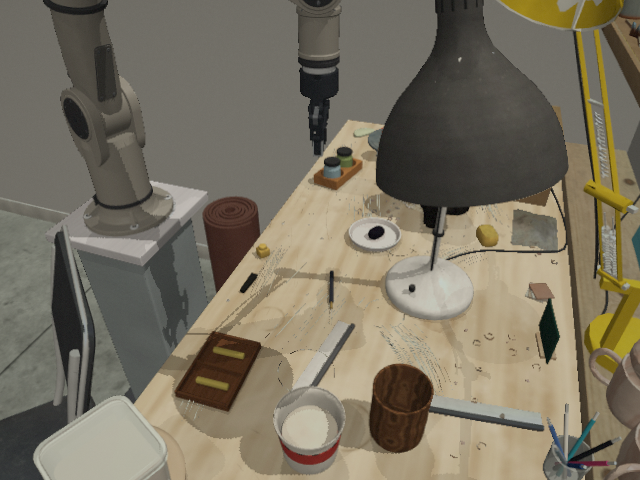

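The stone, sticks, tin and wedge look right. I'll take one closer look from above to confirm both jars are fully seated.

Request:
drive_tool(slide=[[-8,30,0],[-16,60,0],[-24,90,0],[-32,125,0],[-40,160,0],[-48,195,0],[-55,230,0],[-60,260,0],[-60,260,0],[-60,260,0]], turn=[[0,0,0.12],[0,0,0.24],[0,0,0.36],[0,0,0.48],[0,0,0.6],[0,0,0.72],[0,0,0.84],[0,0,0.96],[0,0,1.08],[0,0,1.12]], gripper=[0.6,0.6,0.6,0.6,0.6,0.6,0.6,0.6,0.6,0.6])

```text
t: 32.2
eef_pos: [0.4784, 0.2832, 0.2547]
tool_rot: [0.704, 0.076, 0.702, -0.074]
contact_force: [0.1, -0.5, 1.1]
gripper_width: 0.598
```

Request:
drive_tool(slide=[[0,0,0],[0,0,0]], turn=[[0,0,0],[0,0,0]], gripper=[0.6,0.6])

```text
t: 32.4
eef_pos: [0.4781, 0.2836, 0.255]
tool_rot: [0.704, 0.076, 0.702, -0.073]
contact_force: [-0.3, 0.2, -0.3]
gripper_width: 0.601
```

```bash
python3 st.py 656 97 11 -31 wrist:w19; python3 -c "
from h import *
s=pickle.load(open('w19.pkl','rb'))
crop(s,220,60,420,210,4,'pics/w19a.png')"
```

```text
t 32.4 p [478.1 283.6 255. ] jaw -12.1 down [ 0.003  0.003 -1.   ] g 0.601 F [-0.3  0.2 -0.3] q [ 0.06  0.38 -0.89  1.77  0.33  1.13 -1.15]
slide [ 177.9 -186.6 -244. ] turn [-0.003  0.004 -0.329]
```

View pics/w19.png

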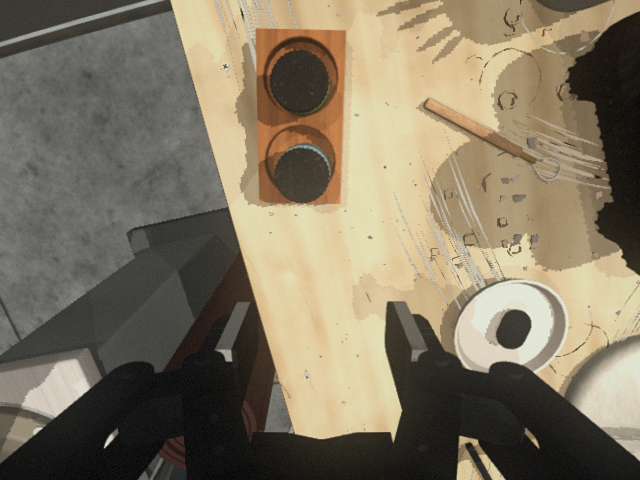

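View pics/w19a.png

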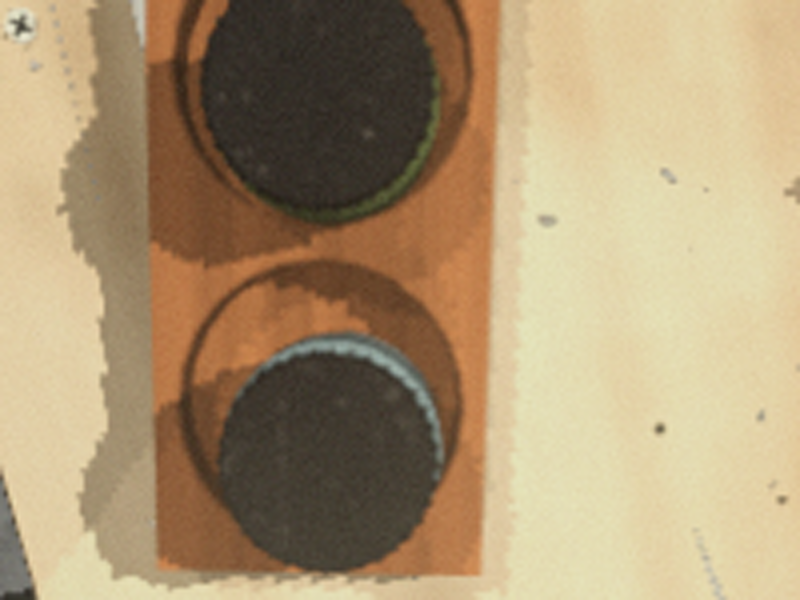

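```bash
python3 - <<'E'
from h import *
w=pickle.load(open("w19.pkl","rb"))
q=lambda x,y,z:p2w(w,220+x/4,60+y/4,z)
C=[p2w(w,*p,.028) for p in((256.5,30),(346,30.5),(340.5,203.5),(259.5,203))]
c=sum(C)/4; d=C[0]-C[3]+C[1]-C[2]; d/=np.linalg.norm(d); X=np.array([d[1],-d[0],0])
print("rack",c,np.linalg.norm(C[0]-C[3]),np.linalg.norm(C[0]-C[1]))
for n,p,z in(("blue cap",(330,458),.074),("green cap",(320,90),.074),("near rim",(322,400),.028)):
    v=q(*p,z)-c; print(n,(1000*np.array([v@X,v@d])).round(1))
# cap diameters
print(np.linalg.norm(q(219,458,.074)-q(441,458,.074)),np.linalg.norm(q(202,90,.074)-q(438,90,.074)))
# predicted image of seated upright jars incl body ring z=.063
for y in(-.037,.037):
    print(y,w2p(w,[c*[1,1,0]+d*y+[0,0,.074],c*[1,1,0]+d*y+[0,0,.006]]))
E
```

```text
rack [0.47778511 0.36446624 0.028     ] 0.15097599779167836 0.07688519006702808
blue cap [  4.1 -42.5]
green cap [ 1.6 28.5]
near rim [  0.2 -34.6]
0.0457741481655465 0.04576966974089944
-0.037 [[297.52073474 167.67754444]
 [301.33759905 160.59464047]]
0.037 [[298.03761343  70.72948271]
 [301.96720068  80.60253063]]
```

```bash
python3 -c "
from station import bot
print(bot.hand_in())"
```

```text
the job is handed in; nothing more can be done
None
```

The job is done and handed in at about 32 s on the robot's clock. No verdict comes back, so what follows rests on my last camera checks.

- **Jars:** both stand upright in the rack. In the rack frame green is at about x = +2, y = +28 mm and blue at about x = +4, y = −42 mm. Both caps measured 45.8 mm across at the height of a fully seated jar, against 46 mm nominal.
- **Sticks:** both lie flat and lengthways, one in each bay. I judged this by eye from the final pictures and did not measure the final positions.
- **Stone:** it is near the middle of the dish, also judged by eye.
- **Tin and wedge:** they look to be where they started; I did not re-measure them at the end.
- **Robot:** the gripper is clear of everything. The forces reported at the end of each move stayed at about 10 N or less.

**Disagreements:**
- The scene and side cameras differed by about 10 mm in x, so I placed everything from close wrist views.
- Those wrist views put the green jar about 9 mm off its well centre, although the well gives it only about 8 mm of play. I take that as measuring error, and it is still well inside the allowed range.

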